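# Set the tube rotator by its knob's flat, clip in the blood tubes and rock them

### The job

Feel the black hand knob of the tube rotator for its flat and turn it until the flat, and with it the row of clips, faces straight up; then snap every lilac-capped tube lying on the desk squarely into a place of its own in the row, fully home in the clips, all caps towards the window. When all are in, mix them by rocking the loaded row with the knob: first over towards the window, caps down, then over towards yourself, caps up, at least 45 degrees each way, and at last back so that the row faces up and the tubes lie level. Leave the small carton beyond the knob where it stands.

Things in the scene. Friction and masses are not known exactly. Their poses are not given: they have to be found in the camera images.
- mixer: white benchtop tube rotator, fixed to the desk: foot plate 120 x 288 mm, gear housing 112 mm high at its right-hand (-y) end, bearing post at its left (+y). Origin on the desk under the rotor's middle; x points away from the robot to the window, y along the level axle to the knob, z up. The axle is 95 mm up. The rotor carries two grey rails, own x = -21 and +21 mm, with four places.
- row_centre (a point): fixed point where the middle of the row is when the row faces up, 125.6 mm above the desk; axes as mixer. The rotor's angle is NOT reported. It was left tipped over towards the window (+x), 35 to 115 degrees from row-up; it stays where it is left (friction 0.14 N m) and turns 170 degrees either way. With the row up the clip tips stand 10 mm above this point, the 12 mm axle lies 30.6 mm below it.
- knob_centre (a point): centre of the black hand knob, on the axle 160 mm from its middle; axes as mixer (fixed). Knob 44 mm long, 32 mm across, with one flat 10.5 mm from the axle, facing as the clips face: flat up = row up. The desk is free below it, so it can be gripped tilted about the axle; with the wrist towards the window the sill (160 mm high, from x = 0.62 m) limits the tilt to 20-30 degrees. The bearing post is 33 mm to the right.
- knob_end (a point): outer end face of that knob, 22 mm from its centre; axes as mixer. How to feel it: fingers shut lightly (20 N) across it stop at 32 mm on round sides and at 26.5 mm with one finger square on the flat; off square the width grows by about 0.2 mm a degree and is round again from 49 degrees. A light squeeze does not turn the rotor; a firm grip (50 N) turns it with the fingers.
- place_0 (a point): fixed point on the axis of a tube seated in place 0 of the row (counted from the housing end), over the axle, when the row faces up; axes as mixer. The middle of the barrel belongs here, cap overhanging on the +x side. Sprung clips on each rail (8 mm along the tube, 34 mm free between for the fingers) snap round the barrel when it is pushed straight down, 5 to 12 N. The places are 45 mm apart.
- place_1 (a point): fixed point on the axis of a tube seated in place 1 of the row (counted from the housing end), over the axle, when the row faces up; axes as mixer. As place_0.
- place_2 (a point): fixed point on the axis of a tube seated in place 2 of the row (counted from the housing end), over the axle, when the row faces up; axes as mixer. As place_0.
- place_3 (a point): fixed point on the axis of a tube seated in place 3 of the row (counted from the housing end), over the axle, when the row faces up; axes as mixer. As place_0.
- tube_a_centre (a point): sample tube, 100 mm long, lilac cap 17 mm and barrel 13 mm across; it does not roll; may be absent (None). This point is on its axis half-way along, 8.6 mm up when it lies on the desk; own y runs along the tube away from the cap. The cap covers y = -50 to -21 mm, the barrel y = -18 to +50 mm; the middle of the barrel, to be pinched and to go over the axle, is at y = +16 mm.
- tube_a_cap (a point): middle of that tube's lilac cap, on its axis, 35 mm from the tube's centre; absent with it.
- tube_b_centre (a point): another sample tube, the same as tube_a; may be absent (None). Same point and axes: half-way along its axis, own y away from the cap.
- tube_b_cap (a point): middle of that tube's lilac cap, on its axis, 35 mm from the tube's centre; absent with it.
- tube_c_centre (a point): another sample tube, the same as tube_a; may be absent (None). Same point and axes: half-way along its axis, own y away from the cap.
- tube_c_cap (a point): middle of that tube's lilac cap, on its axis, 35 mm from the tube's centre; absent with it.
- tube_d_centre (a point): another sample tube, the same as tube_a; may be absent (None). Same point and axes: half-way along its axis, own y away from the cap.
- tube_d_cap (a point): middle of that tube's lilac cap, on its axis, 35 mm from the tube's centre; absent with it.
- lancet_box: small white and red carton near the knob, 60 x 90 x 45 mm, bystander; origin under its middle.
There are look-alikes about, which are no part of the job. What is shaped like the part that bears tube_d_centre but red is not meant. What is shaped like the part that bears tube_c_centre but red is not meant.

How it is judged:
By the outcome, as a careful person would: the job done as asked, in the order asked, and still so for the second after the job is handed in, with the robot touching nothing.
Of tube_a, tube_b, tube_c, tube_d only 2 to 4 are there at a start; the rules pass over those that are not, and their reading is None.
At some moment in a run one of tube_a, tube_b, tube_c, tube_d may be knocked a few centimetres aside while the robot is not near it.
Once in a run the grip may slacken for a moment while it holds something.
It also fails if it takes over 210 s, if anything falls off the work surface, if the arm or the gripper's body presses on something with over 40 N, if the wrist force passes 120 N, or if a joint passes its speed limit or range.

### The arm

A 6-joint arm with a two-finger parallel gripper is mounted at the origin on the work surface; the furniture and walls round the work are solid. World frame = base frame: x ahead of the robot, y to its left, z up, the work surface at z = 0. Lengths are in m, angles in degrees, forces in N, time in s.
With the tool pointing down it reaches from about 0.375 to 0.9 m from the base axis. Payload 3.1 kg.
Tool frame: the origin (TCP) lies at the very end of the fingers, on their centre line; the grasp point (between the pads) lies 19 mm behind it; z points along the fingers, y is the direction in which the jaws open and shut (so a half turn about z gives the same grasp; the last joint's range is limited). The gripper opens to 87 mm and grips with 3 to 60 N. Pads are 19 mm wide; open, the fingers measure 117 mm over their backs; the gripper's body (75 mm by 190 mm) begins 51 mm behind the grasp point.
Start: joints at [65.919, 30.224, 82.088, -0, 67.689, -10.227], TCP at [0.15, 0.607, 0.223] pointing down, gripper open.
Joint ranges: [-176.69, 176.69], [-43.24, 126.21], [12.49, 139.97], [-82, 262], [0, 151.66], [-163.58, 163.58]. Speed limits (degrees/s): [159.86, 159.86, 180, 180, 180, 180].

### API

Orientations are given as a 3x3 rotation matrix whose columns are the frame's x, y, z axes.
In Python, from rig import bot gives the robot as it stands. The module is installed in compiled form; this text tells all that it offers.
- The arm moves only by the tool play_rows, never from a script. Its argument "targets" is a list of rows, each a list of 7 numbers: the closure, from 0 (fully open) to 1 (shut), then the shift along the world's x, y, z in m, then the turn, a rotation vector about the world's x, y, z in rad. A call has 1 to 12 rows; each row shifts and turns the commanded pose from where the row before left it; what a row does not reach is not made up. A row lasts 1/8 s, in which the tool goes at most 62.5 mm and 10.7 degrees, less where a joint would pass 70% of its speed; a pose out of reach is approached as far as the arm can. A call with a gripper value outside its range is refused whole. The fingers move at their own pace and stop on an object; the grip force is fixed at half the most. Time passes only in rows, so rows that do not move let the fingers close. It gives the time, the measured TCP pose, the force and the opening at its end, in the units of the state.
- bot.read_state(): the state, without advancing time (a new reading comes with each control period).
- bot.capture(name): name is "side" or "top" or "wrist"; returns the picture (480x640x3 uint8, blue, green, red); there is no depth.
- bot.get_calibration(name): a dict with "fx", "fy", "cx", "cy" (pixels), "k1" (the pictures are not rectified: a ray, as slopes to the right and down, at radius r is drawn at 1 + k1 r^2 times it, then the intrinsics apply), "R" (3x3) and "t" (3): a world point X has camera coordinates R X + t. Camera axes: x right, y down, z forward; pixel columns grow to the right and rows downward; lengths in m; the calibration is good to about 2 mm. A picture is of the moment at which its call begins: read the wrist's pose just before it. get_calibration takes no time and is no camera call; for the wrist camera it gives the pose at the moment of the call.
- bot.hand_in(): hands the job in, once; it reports no verdict.
The state is a dict: "time_s": time; "joint_positions": joint angles; "qvel": joint speeds; "tau": joint torques, N m; "position": TCP position; "tcp_rot": TCP orientation; "force": force on the tool from outside, world axes, zero at the start; "moment": the same for the moment, N m; "opening": opening from 0.0 (shut) to 1.0 (fully open).
Only numpy, scipy, OpenCV 4.12 (cv2) and the standard library are available. Lean on these libraries where they do the work, as an engineer would, in place of code of your own. Each camera call takes 0.05 s, during which the arm holds its last target. There are 200 camera calls.

## Working session

There is one attempt and no reset: what is moved stays moved. The work goes in short steps, Python scripts to look and compute and a tool call to move; the robot and the scene stay as the last step left them, time stands still between calls to the robot, and variables do not carry over. Pictures are saved under pics/ and viewed, about 12 in all and at most 16, crops included, and the job is handed in when it is done.

Besides the shell and the picture viewer there is one more tool, called after ">>>" as name(argument=value, ...) on one line, values as JSON. play_rows: Moves the arm, as the interface text tells. Its arguments: {"type":"object","properties":{"targets":{"type":"array","items":{"type":"array","items":{"type":"number"}}}},"required":["targets"]}

```bash
mkdir -p pics
cat > h.py <<'E'
import numpy as np, cv2
from rig import bot
def cal(n):
    c=bot.get_calibration(n); c['R']=np.array(c['R']); c['t']=np.array(c['t']); return c
def ray(c,u,v):
    x=(u-c['cx'])/c['fx']; y=(v-c['cy'])/c['fy']
    rd=np.hypot(x,y); r=rd
    for _ in range(30): r=rd/(1+c['k1']*r*r)
    s=r/rd if rd>0 else 1
    d=c['R'].T@np.array([x*s,y*s,1.]); return -c['R'].T@c['t'], d
def onz(c,u,v,z):
    o,d=ray(c,u,v); return o+d*(z-o[2])/d[2]
def proj(c,X):
    p=c['R']@np.array(X)+c['t']; x,y=p[:2]/p[2]; k=1+c['k1']*(x*x+y*y)
    return np.array([c['fx']*x*k+c['cx'],c['fy']*y*k+c['cy']])
def snap(n,f):
    c=cal(n); im=bot.capture(n); cv2.imwrite('pics/'+f,im); return c,im
E
python3 - <<'E'
from h import *
s=bot.read_state(); print(s)
for n in ['top','side','wrist']:
    c,im=snap(n,n+'0.png'); print(n,c)
E
```

```text
{'time_s': 0.0, 'joint_positions': array([ 6.59191472e+01,  3.02795234e+01,  8.21554531e+01, -2.57073134e-03,
        6.76889856e+01, -1.02280650e+01]), 'qvel': array([ 0.06943573, -0.11767855, -0.00118553,  0.09959842, -0.06696597,
        0.02442414]), 'tau': array([ 9.73414426e-04, -4.40043175e+01, -1.76593816e+01,  6.34613307e-02,
        5.81411412e-02, -1.73778681e-04]), 'position': array([0.14933362, 0.60614984, 0.22157084]), 'tcp_rot': array([[-9.70918046e-01,  2.39410598e-01, -8.44884458e-04],
       [ 2.39411842e-01,  9.70916063e-01, -1.99218840e-03],
       [ 3.43360876e-04, -2.13652701e-03, -9.99997659e-01]]), 'force': array([ 0.42545839,  0.33413386, -0.6934333 ]), 'moment': array([-0.03646467, -0.04266545, -0.03923335]), 'opening': 1.005594775910309}
top {'fx': 590.9733599523735, 'fy': 590.9733599523735, 'cx': 314.28773664324035, 'cy': 231.07216511340283, 'k1': -0.1483103604205239, 'R': array([[ 0.00761189, -0.99989024,  0.01271057],
       [-0.98710835, -0.00954556, -0.15976853],
       [ 0.15987232, -0.01133057, -0.98707267]]), 't': array([0.02276107, 0.48785854, 1.56954854])}
side {'fx': 447.3810245208515, 'fy': 447.3810245208515, 'cx': 321.85343360203916, 'cy': 242.647811501478, 'k1': -0.05148642139146619, 'R': array([[ 0.99922607,  0.03502619,  0.01790045],
       [ 0.03636437, -0.64906792, -0.75986082],
       [-0.01499642,  0.75992368, -0.64983929]]), 't': array([-0.44143281,  0.0935526 ,  1.14343889])}
wrist {'fx': 380.9365824734262, 'fy': 380.9365824734262, 'cx': 309.1284499394347, 'cy': 236.9001110760517, 'k1': -0.052982098440253665, 'R': array([[ 0.23926301,  0.97095239, -0.00215893],
       [ 0.92441947, -0.22711508,  0.30637784],
       [ 0.29698797, -0.07530064, -0.95190754]]), 't': array([-0.623485  , -0.03670182,  0.39218836])}
```

```bash
python3 -c "
import cv2,numpy as np
a=[cv2.imread('pics/%s0.png'%n) for n in ['top','side']]
cv2.imwrite('pics/m0.png',a[0])"
```

```text
(no output)
```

View pics/top0.png

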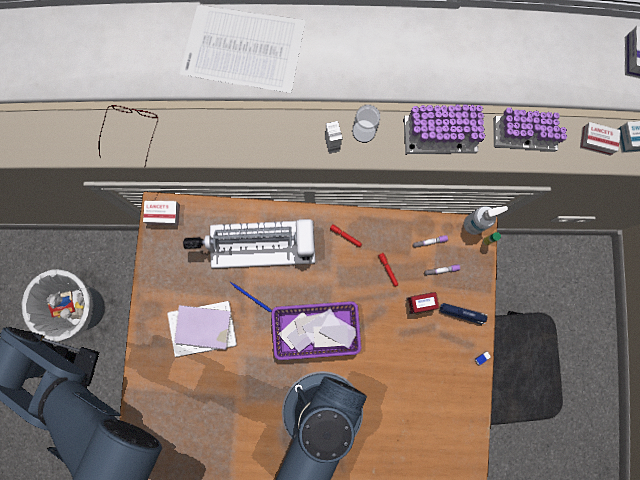

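View pics/side0.png

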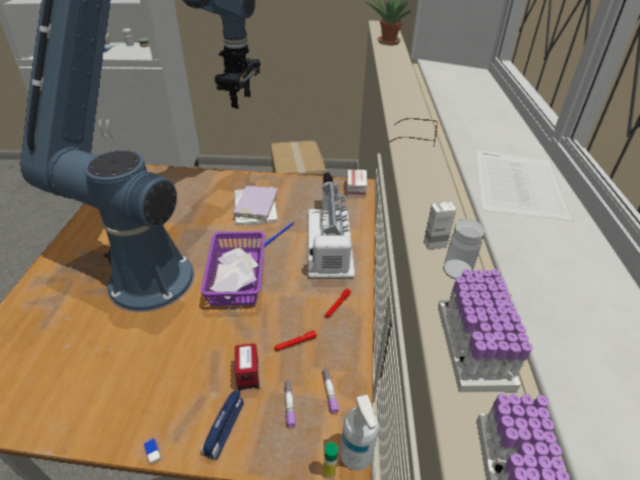

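The top view shows lilac-capped tubes on the desk at about (431,241) and (442,269). The red look-alikes are at (346,236) and (388,269), and the racked tubes on the sill at (447,125) and (530,127) are not on the desk. The mixer is at (262,244), its knob at (193,242), and the carton at (160,212).

Run:
```python
from h import *
im=cv2.imread('pics/top0.png'); c=cal('top')
a=cv2.resize(im[190:285,135:335],None,fx=4,fy=4,interpolation=cv2.INTER_CUBIC)
b=cv2.resize(im[225:285,400:475],None,fx=4,fy=4,interpolation=cv2.INTER_CUBIC)
o=np.zeros((380+240,800,3),np.uint8)[:600]; o[:380]=a; o[380:600,:300]=b[:220]
s=cv2.imread('pics/side0.png'); o[380:600,320:800]=cv2.resize(s[160:285,250:480],None,fx=2.087,fy=1.76)[:220,:480]
cv2.imwrite('pics/z1.png',o)
hsv=cv2.cvtColor(im,cv2.COLOR_BGR2HSV)
m=cv2.inRange(hsv,(125,60,80),(155,255,255)); m[:180]=0
n,l,st,ce=cv2.connectedComponentsWithStats(m)
for i in range(1,n):
    if st[i,4]>8: print(st[i],ce[i],onz(c,*ce[i],0.0086).round(4))
s=cv2.imread('pics/side0.png');cs=cal('side')
hsv=cv2.cvtColor(s,cv2.COLOR_BGR2HSV)
m=cv2.inRange(hsv,(125,60,80),(155,255,255)); m[:,380:]=0
n,l,st,ce=cv2.connectedComponentsWithStats(m)
for i in range(1,n):
    if st[i,4]>8: print('side',st[i],ce[i],onz(cs,*ce[i],0.0086).round(4))
```

```text
[439 235   9   7  46] [443.15217391 238.30434783] [ 0.4756 -0.3339  0.0086]
[451 265   9   6  46] [455.23913043 267.30434783] [ 0.3943 -0.3661  0.0086]
[ 271  302   90   58 1852] [314.11771058 331.74946004] [0.2161 0.025  0.0086]
[305 310  20   6  63] [313.57142857 312.38095238] [0.2684 0.0269 0.0086]
side [ 201  231   64   74 2033] [233.0245942  269.33448106] [0.2085 0.0385 0.0086]
side [329 399   9  14 102] [333.04901961 405.33333333] [ 0.4754 -0.334   0.0086]
side [286 412   9  15 113] [290.30973451 418.82300885] [ 0.3937 -0.3662  0.0086]
```

View pics/z1.png

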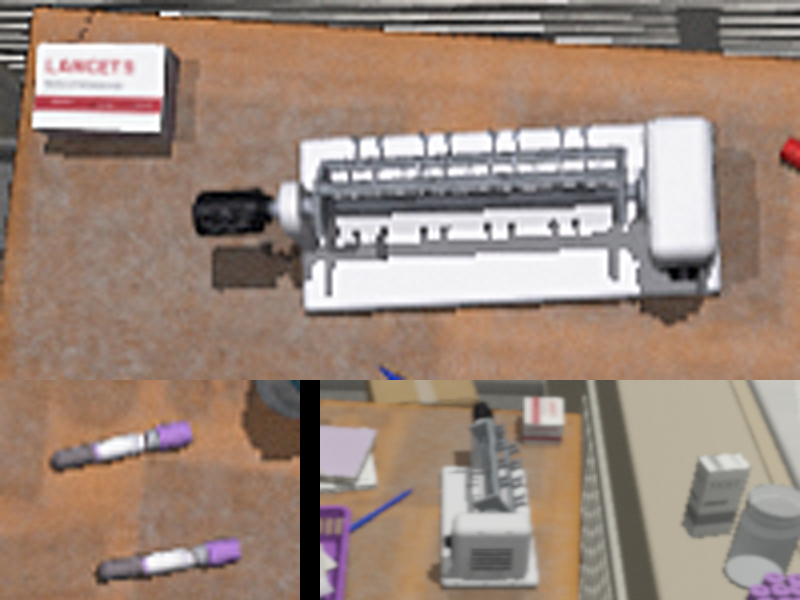

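Run:
```python
from h import *
c=cal('top')
f=lambda x,y,z:onz(c,135+x/4,190+y/4,z).round(4)
for n,p in dict(nl=(307,311,.01),nr=(720,293,.01),fl=(300,142,.01),kL=(194,213,.095),kR=(268,211,.095),boxfl=(34,43,.045),boxnr=(168,131,.045)).items(): print(n,f(*p))
g=lambda x,y:onz(c,400+x/4,225+(y-380)/4,.0086).round(4)
print(g(53,463),g(191,432),g(100,573),g(242,548))
w=cal('wrist'); s=bot.read_state()
# camera pos in tool frame
print(np.array(s['tcp_rot']).T@(-w['R'].T@w['t']-s['position']), np.array(s['tcp_rot']).T@w['R'].T)
```

```text
nl [0.3874 0.3081 0.01  ]
nr [0.4028 0.024  0.01  ]
fl [0.5053 0.317  0.01  ]
kL [0.4428 0.3713 0.095 ]
kR [0.4447 0.3222 0.095 ]
boxfl [0.5669 0.4992 0.045 ]
boxnr [0.5061 0.4023 0.045 ]
[ 0.4539 -0.2489  0.0086] [ 0.4766 -0.3471  0.0086] [ 0.3774 -0.2805  0.0086] [ 0.3952 -0.3811  0.0086]
[ 0.08525983 -0.00036594 -0.16151094] [[ 1.81231498e-04 -9.51806918e-01 -3.06697828e-01]
 [ 9.99999937e-01  2.65766364e-04 -2.33867899e-04]
 [ 3.04107051e-04 -3.06697767e-01  9.51806907e-01]]
```

>>> play_rows(targets=[[0,0.03,-0.0387,0.008,0,0,-0.1274],[0,0.03,-0.0387,0.008,0,0,-0.1274],[0,0.03,-0.0387,0.008,0,0,-0.1274],[0,0.03,-0.0387,0.008,0,0,-0.1274],[0,0.03,-0.0387,0.008,0,0,-0.1274],[0,0.03,-0.0387,0.008,0,0,-0.1274],[0,0.03,-0.0387,0.008,0,0,-0.1274],[0,0.03,-0.0387,0.008,0,0,-0.1274],[0,0.03,-0.0387,0.008,0,0,-0.1274],[0,0.03,-0.0387,0.008,0,0,-0.1274],[0,0,0,0,0,0,0],[0,0,0,0,0,0,0]])

```text
time_s: 1.65
position: [0.4489, 0.2199, 0.3021]
tcp_rot: [[-0.055, 0.998, -0.002], [0.998, 0.055, 0.0], [0.0, -0.002, -1.0]]
force: [0.2, 0.5, 0.9]
opening: 1.0
```

Run:
```python
from h import *
s=bot.read_state(); print(s['time_s'],s['position'],s['tcp_rot'].round(3))
c,im=snap('wrist','w1.png')
import json; json.dump({k:np.array(v).tolist() for k,v in c.items()},open('w1.json','w'))
```

```text
1.65 [0.44887505 0.21985705 0.30210895] [[-0.055  0.998 -0.002]
 [ 0.998  0.055  0.   ]
 [ 0.    -0.002 -1.   ]]
```

View pics/w1.png

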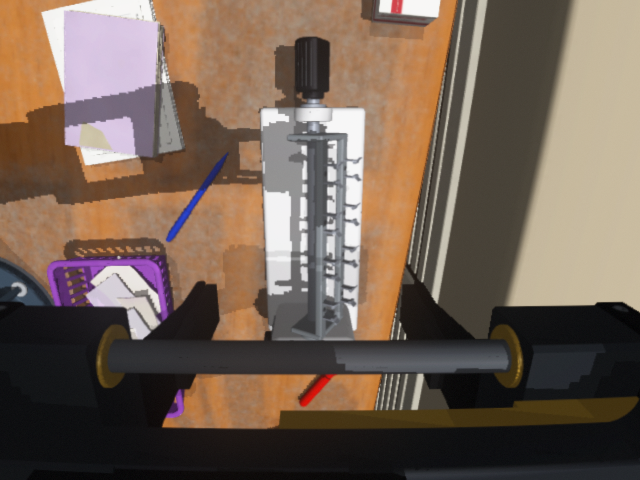

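```bash
python3 - <<'E'
from h import *; import json
c={k:np.array(v) for k,v in json.load(open('w1.json')).items()}
im=cv2.imread('pics/w1.png'); g=cv2.cvtColor(im,cv2.COLOR_BGR2HSV)
m=((g[...,2]<75)&(g[...,1]<120)).astype(np.uint8); m[:30]=0;m[100:]=0;m[:,:285]=0;m[:,340:]=0
for r in range(34,104,5):
    xs=np.where(m[r])[0]; 
    if len(xs): print(r,xs.min(),xs.max(),onz(c,(xs.min()+xs.max())/2,r,.095).round(4), (onz(c,xs.max()+.5,r,.095)-onz(c,xs.min()-.5,r,.095)).round(4))
ys=np.where(m[:,300:325].sum(1)>12)[0]; print(ys.min(),ys.max())
w=((g[...,2]>150)&(g[...,1]<50)).astype(np.uint8); w[:100]=0
for r in (125,150,200,250,300):
    xs=np.where(w[r,240:390])[0]+240; print(r,xs.min(),xs.max(),onz(c,xs.min(),r,.01).round(4),onz(c,xs.max(),r,.01).round(4))
for col in (266,275,350,358): ys=np.where(w[:200,col])[0]; print(col,ys.min(),onz(c,col,ys.min(),.01).round(4))
for p in ((314,137),(311,328)): print(p,onz(c,*p,.11).round(4))
E
python3 - <<'E'
import cv2
im=cv2.imread('pics/w1.png')
cv2.imwrite('pics/z2.png',cv2.resize(im[30:180,250:380],None,fx=4,fy=4,interpolation=cv2.INTER_CUBIC))
E
```

```text
39 297 322 [0.4402 0.3689 0.095 ] [0.0229 0.0013 0.    ]
44 295 328 [0.4422 0.3649 0.095 ] [0.03   0.0017 0.    ]
49 294 328 [0.4419 0.3608 0.095 ] [0.031  0.0017 0.    ]
54 295 328 [0.4426 0.3567 0.095 ] [0.0302 0.0017 0.    ]
59 295 328 [0.4429 0.3525 0.095 ] [0.0303 0.0017 0.    ]
64 295 328 [0.4431 0.3483 0.095 ] [0.0304 0.0017 0.    ]
69 295 328 [0.4433 0.3441 0.095 ] [0.0305 0.0017 0.    ]
74 295 328 [0.4436 0.3399 0.095 ] [0.0306 0.0017 0.    ]
79 295 328 [0.4438 0.3357 0.095 ] [0.0307 0.0017 0.    ]
84 295 328 [0.4441 0.3314 0.095 ] [0.0308 0.0017 0.    ]
89 294 328 [0.4439 0.3271 0.095 ] [0.0318 0.0018 0.    ]
94 294 323 [0.4418 0.3226 0.095 ] [0.0274 0.0015 0.    ]
99 294 300 [0.4315 0.3177 0.095 ] [0.0064 0.0003 0.    ]
37 98
125 261 364 [0.3887 0.2902 0.01  ] [0.5068 0.2968 0.01  ]
150 262 363 [0.3904 0.262  0.01  ] [0.5084 0.2685 0.01  ]
200 264 361 [0.394  0.2024 0.01  ] [0.5117 0.209  0.01  ]
250 266 359 [0.3978 0.138  0.01  ] [0.5154 0.1446 0.01  ]
300 338 357 [0.4944 0.0729 0.01  ] [0.5195 0.0743 0.01  ]
266 108 [0.394  0.3092 0.01  ]
275 108 [0.4042 0.3097 0.01  ]
350 108 [0.4892 0.3145 0.01  ]
358 107 [0.4982 0.3161 0.01  ]
(314, 137) [0.4489 0.2854 0.11  ]
(311, 328) [0.4573 0.0894 0.11  ]
```

View pics/z2.png

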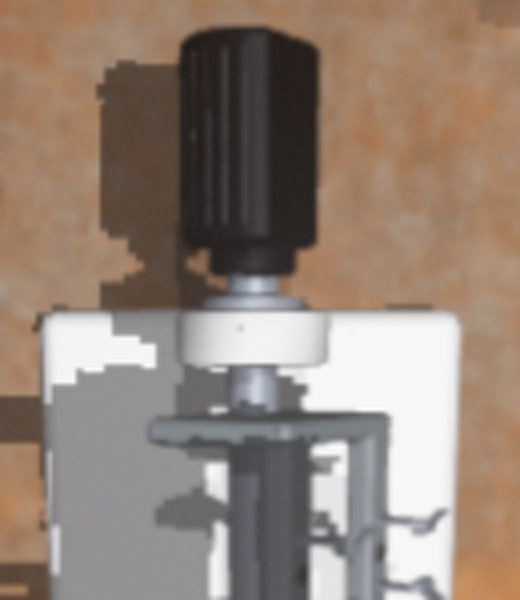

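>>> play_rows(targets=[[0,-0.0015,0.042,0,0,0,0],[0,-0.0015,0.042,0,0,0,0],[0,-0.0015,0.041,0,0,0,0],[0,0,0,-0.056,0,0,0],[0,0,0,-0.056,0,0,0],[0,0,0,-0.056,0,0,0],[0,0,0,-0.058,0,0,0],[0,0,0,0,0,0,0],[0,0,0,0,0,0,0]])

```text
time_s: 2.82
position: [0.4455, 0.3461, 0.078]
tcp_rot: [[-0.057, 0.998, 0.002], [0.998, 0.057, 0.001], [0.001, 0.002, -1.0]]
force: [0.2, -0.2, -0.0]
opening: 0.999
```

>>> play_rows(targets=[[1,0,0,0,0,0,0],[1,0,0,0,0,0,0],[1,0,0,0,0,0,0],[1,0,0,0,0,0,0],[1,0,0,0,0,0,0],[1,0,0,0,0,0,0]])

```text
time_s: 3.58
position: [0.4451, 0.3447, 0.0765]
tcp_rot: [[-0.055, 0.998, -0.0], [0.998, 0.055, -0.0], [-0.0, -0.0, -1.0]]
force: [0.3, -0.2, 0.2]
opening: 0.404
```

Run:
```python
from h import *
s=bot.read_state(); print(s['time_s'],s['position'],s['tcp_rot'].round(4),s['force'],s['moment'],s['opening'],s['opening']*87)
```

```text
3.575 [0.4450963  0.34474581 0.07646291] [[-5.490e-02  9.985e-01 -2.000e-04]
 [ 9.985e-01  5.490e-02 -1.000e-04]
 [-1.000e-04 -2.000e-04 -1.000e+00]] [ 0.33429787 -0.24007742  0.17564225] [-0.10071613  0.0967886   0.01661123] 0.4043225150196095 35.176058806706024
```

Still closing, perhaps.

>>> play_rows(targets=[[1,0,0,0,0,0,0],[1,0,0,0,0,0,0],[1,0,0,0,0,0,0],[1,0,0,0,0,0,0]])

```text
time_s: 4.08
position: [0.4442, 0.3446, 0.0764]
tcp_rot: [[-0.055, 0.998, -0.002], [0.998, 0.055, -0.001], [-0.0, -0.002, -1.0]]
force: [-3.7, 0.6, 2.3]
opening: 0.339
```

Run:
```python
from h import *
s=bot.read_state(); print(s['time_s'],s['position'],s['tcp_rot'].round(4),s['force'],s['moment'],s['opening'],s['opening']*87)
```

```text
4.075 [0.44416432 0.34464155 0.07636484] [[-5.500e-02  9.985e-01 -1.900e-03]
 [ 9.985e-01  5.500e-02 -5.000e-04]
 [-4.000e-04 -1.900e-03 -1.000e+00]] [-3.70768386  0.55507197  2.34609187] [-0.06388543  0.65762266  0.00420847] 0.3391165739120309 29.50314193034669
```

>>> play_rows(targets=[[0.4,0,0,0,0,0,0],[0.4,0,0,0,0,0,0],[0.4,0.0028,0,0.0004,0.0082,-0.148,0],[0.4,0.0028,0,0.0004,0.0082,-0.148,0],[1,0,0,0,0,0,0],[1,0,0,0,0,0,0],[1,0,0,0,0,0,0],[1,0,0,0,0,0,0],[1,0,0,0,0,0,0],[1,0,0,0,0,0,0]])

```text
time_s: 5.32
position: [0.4488, 0.3448, 0.0764]
tcp_rot: [[-0.053, 0.957, 0.287], [0.999, 0.05, 0.015], [0.0, 0.287, -0.958]]
force: [-8.8, 5.2, 0.3]
opening: 0.321
```

```bash
cat > st.py <<'E'
from h import *
s=bot.read_state(); z=s['tcp_rot'][:,2]
print(s['time_s'],s['position'].round(4),'tilt',np.degrees(np.arctan2(z[0],-z[2])).round(2),'F',s['force'].round(1),'M',s['moment'].round(2),'mm',round(s['opening']*87,2),'gp',(s['position']-.019*z).round(4),s['joint_positions'].round(1))
E
python3 st.py
```

```text
5.325 [0.4488 0.3448 0.0764] tilt 16.68 F [-8.8  5.2  0.3] M [0.68 1.52 0.14] mm 27.94 gp [0.4433 0.3445 0.0946] [ 30.4  35.7 107.9 -20.   22.7  44.9]
```

>>> play_rows(targets=[[1,0,0,0,0,0,0],[1,0,0,0,0,0,0],[1,0,0,0,0,0,0]])

```text
time_s: 5.7
position: [0.4488, 0.3448, 0.0764]
tcp_rot: [[-0.053, 0.957, 0.287], [0.999, 0.05, 0.015], [-0.0, 0.287, -0.958]]
force: [-8.3, 5.1, -0.7]
opening: 0.321
```

```bash
python3 st.py
```

```text
5.7 [0.4488 0.3448 0.0764] tilt 16.68 F [-8.3  5.1 -0.7] M [0.65 1.5  0.11] mm 27.93 gp [0.4433 0.3445 0.0946] [ 30.4  35.7 107.9 -20.   22.7  44.9]
```

>>> play_rows(targets=[[0.45,0,0,0,0,0,0],[0.45,0,0,0,0,0,0],[0.45,0.001,0,0.0009,0.0077,-0.1394,0],[0.45,0,0,0,0,0,0],[1,0,0,0,0,0,0],[1,0,0,0,0,0,0],[1,0,0,0,0,0,0],[1,0,0,0,0,0,0],[1,0,0,0,0,0,0],[1,0,0,0,0,0,0]])

```text
time_s: 6.95
position: [0.4504, 0.3388, 0.076]
tcp_rot: [[-0.044, 0.933, 0.357], [0.999, 0.047, -0.001], [-0.018, 0.357, -0.934]]
force: [-10.1, 5.1, -2.8]
opening: 0.31
```

```bash
python3 st.py
```

```text
6.95 [0.4504 0.3388 0.076 ] tilt 20.92 F [-10.1   5.1  -2.8] M [0.74 1.87 0.2 ] mm 26.94 gp [0.4436 0.3388 0.0938] [ 31.5  35.9 110.2 -35.1  19.1  60.6]
```

```bash
cat > arc.py <<'E'
# python3 arc.py t_start t_end n : rows for tilt arc (deg, + = wrist to window) about the axle; first from measured pose if 'fix'
import sys; from h import *
from scipy.spatial.transform import Rotation as Ro
YAW=np.radians(3.2)
def pose(t,ax):
    t=np.radians(t); X=np.array([np.cos(YAW),np.sin(YAW),0]); Y=np.array([-np.sin(YAW),np.cos(YAW),0]); Z=np.array([0,0,1.])
    z=-np.cos(t)*Z-np.sin(t)*X; y=np.cos(t)*X-np.sin(t)*Z   # wrist to window: z has -x
    R=np.stack([np.cross(y,z),y,z],1); return ax+.019*z,R
def rows(P,R,seq):
    for p,r in seq:
        print('[c, '+', '.join('%.4f'%v for v in np.r_[p-P,Ro.from_matrix(r@R.T).as_rotvec()])+'],'); P,R=p,r
def lin(P,R,p,r,n):
    rv=Ro.from_matrix(r@R.T).as_rotvec()
    return [(P+(p-P)*k/n,Ro.from_rotvec(rv*k/n).as_matrix()@R) for k in range(1,n+1)]
if __name__=='__main__':
    a=sys.argv; t0,t1,n=float(a[1]),float(a[2]),int(a[3]); AX=np.array([.4445,.345,.095])
    if len(a)>4:
        s=bot.read_state(); p,r=pose(t0,AX); rows(s['position'],s['tcp_rot'],lin(s['position'],s['tcp_rot'],p,r,int(a[4]))); print('--')
    T=np.linspace(t0,t1,n+1); rows(*pose(T[0],AX),[pose(t,AX) for t in T[1:]])
E
python3 arc.py 19 -15 8 5
```

```text
[c, -0.0024, 0.0012, 0.0002, -0.0034, 0.1393, 0.0011],
[c, -0.0024, 0.0012, 0.0002, -0.0034, 0.1393, 0.0011],
[c, -0.0024, 0.0012, 0.0002, -0.0034, 0.1393, 0.0011],
[c, -0.0024, 0.0012, 0.0002, -0.0034, 0.1393, 0.0011],
[c, -0.0024, 0.0012, 0.0002, -0.0034, 0.1393, 0.0011],
--
[c, 0.0013, 0.0001, -0.0004, 0.0041, -0.0741, -0.0000],
[c, 0.0014, 0.0001, -0.0003, 0.0041, -0.0741, 0.0000],
[c, 0.0014, 0.0001, -0.0002, 0.0041, -0.0741, 0.0000],
[c, 0.0014, 0.0001, -0.0001, 0.0041, -0.0741, 0.0000],
[c, 0.0014, 0.0001, 0.0000, 0.0041, -0.0741, -0.0000],
[c, 0.0014, 0.0001, 0.0001, 0.0041, -0.0741, 0.0000],
[c, 0.0014, 0.0001, 0.0002, 0.0041, -0.0741, 0.0000],
[c, 0.0014, 0.0001, 0.0003, 0.0041, -0.0741, 0.0000],
```

>>> play_rows(targets=[[0.35,0,0,0,0,0,0],[0.35,0,0,0,0,0,0],[0.35,-0.0024,0.0012,0.0002,-0.0034,0.1393,0.0011],[0.35,-0.0024,0.0012,0.0002,-0.0034,0.1393,0.0011],[0.35,-0.0024,0.0012,0.0002,-0.0034,0.1393,0.0011],[0.35,-0.0024,0.0012,0.0002,-0.0034,0.1393,0.0011],[0.35,-0.0024,0.0012,0.0002,-0.0034,0.1393,0.0011],[0.35,0,0,0,0,0,0]])

```text
time_s: 7.95
position: [0.4482, 0.341, 0.0778]
tcp_rot: [[-0.054, 0.961, -0.272], [0.998, 0.049, -0.027], [-0.012, -0.273, -0.962]]
force: [-0.6, 0.5, 0.1]
opening: 0.653
```

```bash
python3 st.py
python3 - <<'E'
from h import *
snap('wrist','w2.png')
im=cv2.imread('pics/w2.png'); cv2.imwrite('pics/w2s.png',im[:400])
E
```

```text
7.95 [0.4482 0.341  0.0778] tilt -15.77 F [-0.6  0.5  0.1] M [-0.1  -0.12 -0.01] mm 56.79 gp [0.4533 0.3416 0.0961] [23.3 42.3 87.1  5.2 65.7 17.5]
```

View pics/w2s.png

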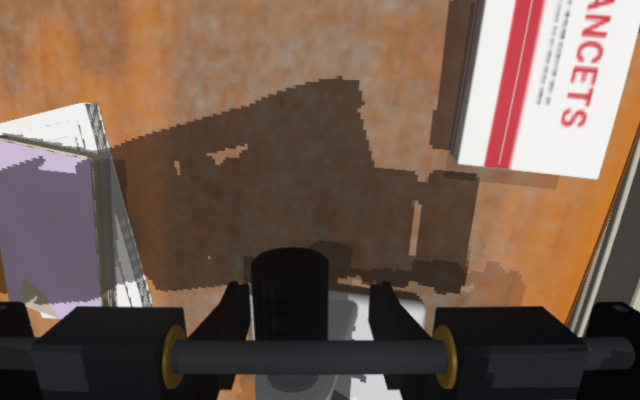

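The view shows the knob end between the open fingers at (290,260), with the carton clear at (540,90).

```bash
python3 arc.py 19 -15 1 2
```

```text
[c, -0.0039, 0.0019, -0.0004, 0.0051, 0.0273, 0.0002],
[c, -0.0039, 0.0019, -0.0004, 0.0051, 0.0273, 0.0002],
--
[c, 0.0111, 0.0006, -0.0004, 0.0331, -0.5925, 0.0000],
```

>>> play_rows(targets=[[0.35,-0.0039,0.0019,-0.0004,0.0051,0.0273,0.0002],[0.35,-0.0039,0.0019,-0.0004,0.0051,0.0273,0.0002],[1,0,0,0,0,0,0],[1,0,0,0,0,0,0],[1,0,0,0,0,0,0],[1,0,0,0,0,0,0],[1,0,0,0,0,0,0],[1,0,0,0,0,0,0]])

```text
time_s: 9.0
position: [0.4385, 0.3451, 0.0772]
tcp_rot: [[-0.057, 0.944, -0.324], [0.998, 0.054, -0.018], [0.0, -0.325, -0.946]]
force: [4.7, -0.0, -6.1]
opening: 0.355
```

```bash
python3 st.py
```

```text
9.0 [0.4385 0.3451 0.0772] tilt -18.92 F [ 4.7 -0.  -6.1] M [-0.01 -1.21 -0.04] mm 30.86 gp [0.4446 0.3455 0.0951] [23.2 43.2 86.3  6.8 68.6 16.4]
```

>>> play_rows(targets=[[1,0.0013,0.0001,-0.0004,0.0041,-0.0741,0],[1,0.0014,0.0001,-0.0003,0.0041,-0.0741,0],[1,0.0014,0.0001,-0.0002,0.0041,-0.0741,0],[1,0.0014,0.0001,-0.0001,0.0041,-0.0741,0],[1,0.0014,0.0001,0,0.0041,-0.0741,0],[1,0.0014,0.0001,0.0001,0.0041,-0.0741,0],[1,0.0014,0.0001,0.0002,0.0041,-0.0741,0],[1,0.0014,0.0001,0.0003,0.0041,-0.0741,0],[1,0,0,0,0,0,0],[1,0,0,0,0,0,0]])

```text
time_s: 10.25
position: [0.4495, 0.3457, 0.0768]
tcp_rot: [[-0.056, 0.965, 0.257], [0.998, 0.055, 0.013], [-0.002, 0.258, -0.966]]
force: [8.5, -0.3, -10.2]
opening: 0.353
```

```bash
python3 st.py;  python3 arc.py 19 -15 1 8
```

```text
10.25 [0.4495 0.3457 0.0768] tilt 14.91 F [  8.5  -0.3 -10.2] M [-0.19 -0.79  0.  ] mm 30.72 gp [0.4446 0.3455 0.0951] [ 29.9  35.7 106.7 -16.   25.2  40.5]
[c, -0.0014, -0.0001, 0.0000, -0.0040, 0.0739, -0.0001],
[c, -0.0014, -0.0001, 0.0000, -0.0040, 0.0739, -0.0001],
[c, -0.0014, -0.0001, 0.0000, -0.0040, 0.0739, -0.0001],
[c, -0.0014, -0.0001, 0.0000, -0.0040, 0.0739, -0.0001],
[c, -0.0014, -0.0001, 0.0000, -0.0040, 0.0739, -0.0001],
[c, -0.0014, -0.0001, 0.0000, -0.0040, 0.0739, -0.0001],
[c, -0.0014, -0.0001, 0.0000, -0.0040, 0.0739, -0.0001],
[c, -0.0014, -0.0001, 0.0000, -0.0040, 0.0739, -0.0001],
--
[c, 0.0111, 0.0006, -0.0004, 0.0331, -0.5925, 0.0000],
```

>>> play_rows(targets=[[0.4,0,0,0,0,0,0],[0.4,0,0,0,0,0,0],[0.4,-0.0014,-0.0001,0.0,-0.004,0.0739,-0.0001],[0.4,-0.0014,-0.0001,0.0,-0.004,0.0739,-0.0001],[0.4,-0.0014,-0.0001,0.0,-0.004,0.0739,-0.0001],[0.4,-0.0014,-0.0001,0.0,-0.004,0.0739,-0.0001],[0.4,-0.0014,-0.0001,0.0,-0.004,0.0739,-0.0001],[0.4,-0.0014,-0.0001,0.0,-0.004,0.0739,-0.0001],[0.4,-0.0014,-0.0001,0.0,-0.004,0.0739,-0.0001],[0.4,-0.0014,-0.0001,0.0,-0.004,0.0739,-0.0001]])

```text
time_s: 11.5
position: [0.4354, 0.3448, 0.0777]
tcp_rot: [[-0.057, 0.942, -0.33], [0.998, 0.053, -0.019], [-0.0, -0.331, -0.944]]
force: [0.5, -0.4, -0.3]
opening: 0.601
```

>>> play_rows(targets=[[1,0,0,0,0,0,0],[1,0,0,0,0,0,0],[1,0,0,0,0,0,0],[1,0,0,0,0,0,0],[1,0,0,0,0,0,0],[1,0,0,0,0,0,0]])

```text
time_s: 12.25
position: [0.4384, 0.345, 0.0766]
tcp_rot: [[-0.056, 0.945, -0.322], [0.998, 0.054, -0.018], [0.0, -0.322, -0.947]]
force: [5.1, 0.1, -6.7]
opening: 0.359
```

```bash
python3 st.py
```

```text
12.25 [0.4384 0.345  0.0766] tilt -18.77 F [ 5.1  0.1 -6.7] M [-0.07 -1.25  0.03] mm 31.22 gp [0.4445 0.3453 0.0946] [23.2 43.1 86.4  6.8 68.3 16.4]
```

>>> play_rows(targets=[[1,0.0013,0.0001,-0.0004,0.0041,-0.0725,0],[1,0.0013,0.0001,-0.0003,0.0041,-0.0725,0],[1,0.0014,0.0001,-0.0002,0.0041,-0.0725,0],[1,0.0014,0.0001,-0.0001,0.0041,-0.0725,0],[1,0.0014,0.0001,0,0.0041,-0.0725,0],[1,0.0014,0.0001,0.0001,0.0041,-0.0725,0],[1,0.0013,0.0001,0.0002,0.0041,-0.0725,0],[1,0.0013,0.0001,0.0003,0.0041,-0.0725,0],[1,0,0,0,0,0,0],[0,0,0,0,0,0,0],[0,0,0,0,0,0,0],[0,0,0,0,0,0,0]])

```text
time_s: 13.75
position: [0.4467, 0.3455, 0.0769]
tcp_rot: [[-0.056, 0.968, 0.245], [0.998, 0.055, 0.014], [-0.0, 0.245, -0.97]]
force: [-0.2, 0.1, 0.1]
opening: 0.617
```

```bash
python3 st.py
python3 - <<'E'
from h import *
from arc import *
s=bot.read_state()
p,r=pose(0,np.array([.4445,.345,.19])); seq=lin(s['position'],s['tcp_rot'],p,r,4)
p2=np.array([.450,.19,.30]); rows(s['position'],s['tcp_rot'],seq+lin(p,r,p2,r,5))
E
```

```text
13.75 [0.4467 0.3455 0.0769] tilt 14.17 F [-0.2  0.1  0.1] M [-0.08  0.17 -0.01] mm 53.7 gp [0.4421 0.3453 0.0953] [ 29.8  35.6 106.5 -14.6  25.9  39.1]
[c, -0.0006, -0.0001, 0.0235, -0.0034, 0.0618, -0.0002],
[c, -0.0006, -0.0001, 0.0235, -0.0034, 0.0618, -0.0002],
[c, -0.0006, -0.0001, 0.0235, -0.0034, 0.0618, -0.0002],
[c, -0.0006, -0.0001, 0.0235, -0.0034, 0.0618, -0.0002],
[c, 0.0011, -0.0310, 0.0258, 0.0000, 0.0000, -0.0000],
[c, 0.0011, -0.0310, 0.0258, 0.0000, 0.0000, 0.0000],
[c, 0.0011, -0.0310, 0.0258, 0.0000, 0.0000, 0.0000],
[c, 0.0011, -0.0310, 0.0258, 0.0000, 0.0000, 0.0000],
[c, 0.0011, -0.0310, 0.0258, 0.0000, 0.0000, 0.0000],
```

>>> play_rows(targets=[[0,-0.0006,0,0.0235,-0.0034,0.0618,0],[0,-0.0006,0,0.0235,-0.0034,0.0618,0],[0,-0.0006,0,0.0235,-0.0034,0.0618,0],[0,-0.0006,0,0.0235,-0.0034,0.0618,0],[0,0.001,-0.025,0.0258,0,0,0],[0,0.001,-0.025,0.0258,0,0,0],[0,0.001,-0.025,0.0258,0,0,0],[0,0.001,-0.025,0.0258,0,0,0],[0,0.001,-0.025,0.0258,0,0,0],[0,0,0,0,0,0,0],[0,0,0,0,0,0,0]])

```text
time_s: 15.12
position: [0.4494, 0.2211, 0.2991]
tcp_rot: [[-0.056, 0.998, -0.0], [0.998, 0.056, 0.001], [0.001, -0.0, -1.0]]
force: [0.3, 0.0, -0.4]
opening: 0.998
```

```bash
python3 st.py
python3 - <<'E'
from h import *
import json
c,im=snap('wrist','w3.png')
json.dump({k:np.array(v).tolist() for k,v in c.items()},open('w3.json','w'))
cv2.imwrite('pics/w3s.png',cv2.resize(im[30:340,230:400],None,fx=1.9*2/2,fy=1.9,interpolation=cv2.INTER_CUBIC))
b=cv2.resize(im[30:180,250:380],None,fx=4,fy=4,interpolation=cv2.INTER_CUBIC)
a=cv2.resize(im[180:330,270:350],None,fx=3.5,fy=4,interpolation=cv2.INTER_CUBIC)
cv2.imwrite('pics/w3s.png',np.hstack([b,a]))
E
```

```text
15.125 [0.4494 0.2211 0.2991] tilt -0.02 F [ 0.3  0.  -0.4] M [-0.09  0.02  0.02] mm 86.8 gp [0.4494 0.2211 0.3181] [13.4 15.4 93.8  0.1 70.8 10.1]
```

View pics/w3s.png

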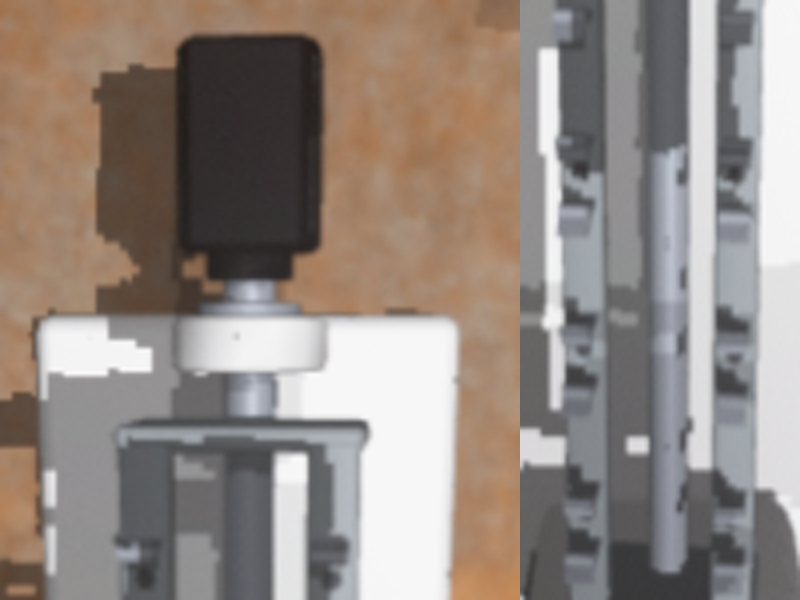

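Run:
```python
from h import *; import json
c={k:np.array(v) for k,v in json.load(open('w3.json')).items()}
print('cam',-c['R'].T@c['t'])
im=cv2.imread('pics/w3.png')
print(bot.get_calibration('wrist')['cx'])
Y=np.array([-.0558,.99844]); X=np.array([.99844,.0558]); C=np.array([.4445,.345])
def off(u,v,z): return ((onz(c,u,v,z)[:2]-C)@X*1000).round(2)
# panel b px -> image
B=lambda x,y:(250+x/4,30+y/4); A=lambda x,y:(270+x/3.5,180+y/4)
print('axle b',off(*B(228,520),.095),off(*B(272,520),.095))
print('axle a',off(*A(650-520,400),.095),off(*A(688-520,400),.095))
print('knob',off(*B(178,150),.095),off(*B(322,150),.095))
print('flat',off(*B(188,150),.1055),off(*B(302,150),.1055))
for z in (.112,.117,.122):
  print(z,'rails b',off(*B(118,520),z),off(*B(370,520),z),'inner',off(*B(174,520),z),off(*B(305,520),z),'a',off(*A(40,400),z),off(*A(240,400),z),'inner',off(*A(85,400),z),off(*A(193,400),z))
g=cv2.cvtColor(im,cv2.COLOR_BGR2GRAY)
for r in (55,65,75,85): print(g[r,290:334])
```

```text
cam [0.44409931 0.30535395 0.46069471]
309.1284499394347
axle b -4.62 5.82
axle a -4.6 6.77
knob -15.68 16.38
flat -13.15 11.51
0.112 rails b -29.42 27.6 inner -16.74 12.89 a -30.19 26.88 inner -17.34 13.47
0.117 rails b -29.03 27.17 inner -16.54 12.67 a -29.79 26.46 inner -17.13 13.24
0.122 rails b -28.65 26.74 inner -16.34 12.45 a -29.4 26.04 inner -16.92 13.01
[ 72  71  71  65  41  34  32  39  44  44  44  47  45  45  46  45  45  46
  45  44  47  46  48  47  47  47  47  48  46  48  48  49  47  47  45  39
  35  34  38  44  72 117 134 135]
[ 74  72  73  66  44  33  33  38  44  45  45  45  46  46  45  44  44  44
  47  47  46  47  47  46  47  45  49  47  47  50  47  48  48  48  45  40
  38  47  46  49  86 123 131 131]
[ 75  74  74  66  44  38  33  38  45  45  47  46  47  46  46  47  47  46
  49  47  48  48  47  47  49  49  48  48  49  48  49  49  50  50  47  42
  41  45  46  50  87 125 140 143]
[ 71  71  71  65  46  39  35  40  46  48  47  47  48  48  49  50  48  49
  49  48  49  51  50  50  49  51  50  51  51  51  51  51  51  50  47  43
  42  51  51  58 110 141 143 140]
```

```bash
sed -i 's/AX=np.array(\[.4445/AX=np.array([.4448/' arc.py; python3 arc.py 0 6 2 8
```

```text
[c, -0.0005, 0.0155, -0.0278, -0.0001, -0.0002, -0.0001],
[c, -0.0005, 0.0155, -0.0278, -0.0001, -0.0002, -0.0001],
[c, -0.0005, 0.0155, -0.0278, -0.0001, -0.0002, -0.0001],
[c, -0.0005, 0.0155, -0.0278, -0.0001, -0.0002, -0.0001],
[c, -0.0005, 0.0155, -0.0278, -0.0001, -0.0002, -0.0001],
[c, -0.0005, 0.0155, -0.0278, -0.0001, -0.0002, -0.0001],
[c, -0.0005, 0.0155, -0.0278, -0.0001, -0.0002, -0.0001],
[c, -0.0005, 0.0155, -0.0278, -0.0001, -0.0002, -0.0001],
--
[c, -0.0010, -0.0001, 0.0000, -0.0029, 0.0523, -0.0000],
[c, -0.0010, -0.0001, 0.0001, -0.0029, 0.0523, 0.0000],
```

Y first, then down.

>>> play_rows(targets=[[0,-0.0013,0.0413,0,0,0,0],[0,-0.0013,0.0413,0,0,0,0],[0.2,-0.0013,0.0413,0,0,0,0],[0.3,0,0,-0.055,0,0,0],[0.35,0,0,-0.056,0,0,0],[0.35,0,0,-0.056,0,0,0],[0.35,0,0,-0.056,0,0,0],[0.35,0,0,0,0,0,0],[1,0,0,0,0,0,0],[1,0,0,0,0,0,0],[1,0,0,0,0,0,0],[1,0,0,0,0,0,0]])

```text
time_s: 16.68
position: [0.4449, 0.345, 0.0786]
tcp_rot: [[-0.055, 0.998, -0.001], [0.998, 0.055, 0.001], [0.002, -0.0, -1.0]]
force: [-4.1, 1.0, 6.9]
opening: 0.355
```

>>> play_rows(targets=[[1,0,0,0,0,0,0],[1,-0.001,-0.0001,0,-0.0029,0.0523,0],[1,-0.001,-0.0001,0.0001,-0.0029,0.0523,0],[1,0,0,0,0,0,0]])

```text
time_s: 17.18
position: [0.4431, 0.3449, 0.0787]
tcp_rot: [[-0.055, 0.993, -0.106], [0.998, 0.055, -0.004], [0.002, -0.106, -0.994]]
force: [-3.8, 1.7, 6.7]
opening: 0.355
```

```bash
python3 st.py
```

```text
17.175 [0.4431 0.3449 0.0787] tilt -6.09 F [-3.8  1.7  6.7] M [ 0.15  0.88 -0.03] mm 30.87 gp [0.4452 0.3449 0.0976] [25.2 38.8 94.1  3.  52.8 20.1]
```

>>> play_rows(targets=[[0.3,0,0,0,0,0,0],[0,0,0,0,0,0,0],[0,0,0,0.03,0.003,-0.0523,0],[0,0,0,0.04,0.003,-0.0523,0],[0,0,0,0.05,0,0,0],[0,0.001,-0.03,0.05,0,0,0],[0,0.001,-0.0475,0.05,0,0,0],[0,0.001,-0.0475,0,0,0,0],[0,0,0,0,0,0,0],[0,0,0,0,0,0,0]])

```text
time_s: 18.42
position: [0.4474, 0.2239, 0.2922]
tcp_rot: [[-0.055, 0.998, 0.001], [0.998, 0.055, 0.001], [0.001, 0.002, -1.0]]
force: [-0.1, 0.1, -0.3]
opening: 1.002
```

```bash
python3 st.py
python3 - <<'E'
from h import *
import json
c,im=snap('wrist','w4.png')
json.dump({k:np.array(v).tolist() for k,v in c.items()},open('w4.json','w'))
b=cv2.resize(im[30:180,250:380],None,fx=4,fy=4,interpolation=cv2.INTER_CUBIC)
a=cv2.resize(im[180:330,270:350],None,fx=3.5,fy=4,interpolation=cv2.INTER_CUBIC)
cv2.imwrite('pics/w4s.png',np.hstack([b,a]))
E
```

```text
18.425 [0.4474 0.2239 0.2922] tilt 0.08 F [-0.1  0.1 -0.3] M [-0.16  0.05 -0.02] mm 87.17 gp [0.4474 0.2239 0.3112] [13.7 15.7 94.5  0.1 69.7 10.5]
```

View pics/w4s.png

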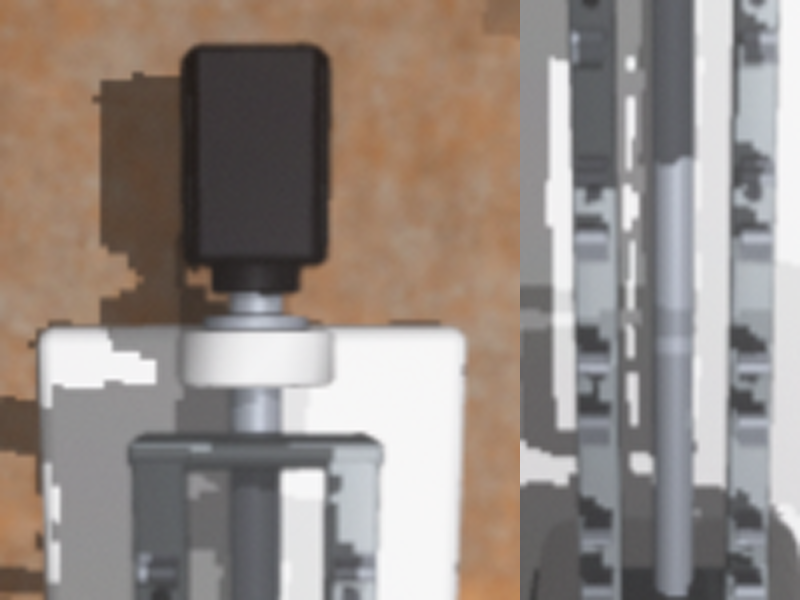

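Run:
```python
from h import *; import json
c={k:np.array(v) for k,v in json.load(open('w4.json')).items()}
print('cam',-c['R'].T@c['t'])
im=cv2.imread('pics/w4.png')
B=lambda x,y:(250+x/4,30+y/4); A=lambda x,y:(270+(x-520)/3.5,180+y/4)
print('knob end/near',onz(c,*B(256,46),.1055).round(4),onz(c,*B(256,264),.1055).round(4))
print('axle',onz(c,*B(255.5,520),.095).round(4),onz(c,*A(675,400),.095).round(4), onz(c,*A(675,560),.095).round(4))
print('rail mid',onz(c,*B(256,520),.118).round(4),onz(c,*A(673,400),.118).round(4),onz(c,*A(673,540),.118).round(4))
for y in (45,240,435): print('clip light',onz(c,*A(755,y),.125).round(4))
cv2.imwrite('pics/clips.png',cv2.resize(im[130:335,280:350],None,fx=6,fy=2.9,interpolation=cv2.INTER_CUBIC))
import cv2 as cv
col=cv2.cvtColor(im,cv2.COLOR_BGR2GRAY)[135:335,333:345].mean(1).round().astype(int); print(col.tolist())
```

```text
cam [0.44193173 0.30814318 0.45381311]
knob end/near [0.4433 0.3679 0.1055] [0.4459 0.3245 0.1055]
axle [0.4492 0.2685 0.095 ] [0.4569 0.1471 0.095 ] [0.4597 0.1006 0.095 ]
rail mid [0.4489 0.2711 0.118 ] [0.4554 0.1574 0.118 ] [0.4576 0.1195 0.118 ]
clip light [0.4705 0.246  0.125 ]
clip light [0.474  0.2013 0.125 ]
clip light [0.4778 0.1527 0.125 ]
[247, 246, 240, 180, 112, 109, 151, 178, 189, 185, 185, 194, 196, 192, 182, 180, 180, 183, 191, 196, 193, 187, 187, 188, 188, 188, 188, 187, 187, 186, 175, 158, 152, 139, 122, 114, 118, 139, 147, 135, 151, 164, 159, 158, 157, 162, 177, 186, 176, 163, 151, 134, 130, 141, 152, 145, 137, 136, 134, 133, 147, 172, 190, 197, 197, 197, 197, 197, 197, 197, 197, 196, 198, 199, 199, 198, 198, 198, 198, 197, 185, 173, 164, 148, 132, 136, 134, 128, 138, 149, 148, 153, 157, 158, 166, 183, 185, 172, 164, 161, 145, 130, 144, 172, 194, 184, 166, 162, 162, 165, 176, 188, 194, 194, 194, 193, 193, 192, 192, 192, 191, 190, 181, 173, 172, 171, 163, 154, 146, 134, 125, 122, 124, 144, 157, 162, 187, 185, 156, 143, 156, 166, 158, 148, 146, 133, 124, 124, 139, 165, 190, 184, 169, 165, 164, 166, 174, 184, 188, 188, 188, 188, 188, 188, 187, 187, 185, 182, 172, 167, 166, 152, 132, 112, 105, 97, 93, 107, 122, 130, 136, 124, 120, 122, 110, 105, 106, 98, 93, 90, 92, 116, 145, 148, 131, 125, 124, 124, 127, 139]
```

View pics/clips.png

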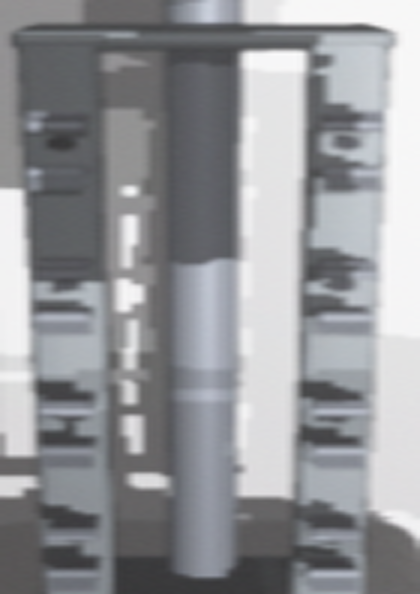

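Run:
```python
from h import *; import json
c={k:np.array(v) for k,v in json.load(open('w4.json')).items()}
f=lambda x,y,z:onz(c,280+x/6,130+y/2.9,z).round(4)
for n,y1,y2 in ((3,122,178),(2,263,322),(1,408,457),(0,536,578)):
    print(n,f(345,y1,.1345),f(345,y2,.1345),((f(345,y1,.1345)+f(345,y2,.1345))/2).round(4))
    d=(n-1.5)*.045; print('  pred',.4541-d*.0593,.1865+d*.998)
print('dot',f(345,143,.116),f(340,282,.116))
# tubes refined w/ top: cap centre & bottom direction
```

```text
3 [0.4687 0.264  0.1345] [0.47   0.2477 0.1345] [0.4694 0.2558 0.1345]
  pred 0.45009725 0.253865
2 [0.472  0.222  0.1345] [0.4735 0.2034 0.1345] [0.4728 0.2127 0.1345]
  pred 0.45276575 0.208955
1 [0.4757 0.1752 0.1345] [0.477  0.1584 0.1345] [0.4764 0.1668 0.1345]
  pred 0.45543425 0.164045
0 [0.4793 0.1301 0.1345] [0.4805 0.1145 0.1345] [0.4799 0.1223 0.1345]
  pred 0.45810275 0.11913499999999999
dot [0.4708 0.2551 0.116 ] [0.4735 0.2107 0.116 ]
```

>>> play_rows(targets=[[0,0.0017,-0.0508,0,0,0,0.0172],[0,0.0017,-0.0508,0,0,0,0.0172],[0,0.0017,-0.0508,0,0,0,0.0172],[0,0.0017,-0.0508,0,0,0,0.0172],[0,0.0017,-0.0508,0,0,0,0.0172],[0,0.0017,-0.0508,0,0,0,0.0172],[0,0.0017,-0.0508,-0.02,0,0,0.0172],[0,0.0017,-0.0508,-0.02,0,0,0.0172],[0,0.0017,-0.0508,-0.02,0,0,0.0172],[0,0.0017,-0.0508,-0.03,0,0,0.0172],[0,0,0,0,0,0,0],[0,0,0,0,0,0,0]])

```text
time_s: 19.98
position: [0.4646, -0.283, 0.2014]
tcp_rot: [[-0.227, 0.974, -0.0], [0.974, 0.227, 0.003], [0.003, 0.0, -1.0]]
force: [0.2, -0.4, -0.3]
opening: 1.0
```

```bash
python3 st.py
cat > tube.py <<'E'
import sys; from h import *
s=bot.read_state(); c,im=snap('wrist',sys.argv[1])
g=cv2.cvtColor(im,cv2.COLOR_BGR2HSV)
m=cv2.inRange(g,(125,50,60),(158,255,255)); n,l,st,ce=cv2.connectedComponentsWithStats(m)
for i in range(1,n):
    if 150<st[i,4]: print(st[i],ce[i].round(1),onz(c,*ce[i],.0086).round(4))
print('tcp',s['position'].round(4),np.degrees(np.arctan2(s['tcp_rot'][1,0],s['tcp_rot'][0,0])))
E
python3 tube.py w5.png
```

```text
19.975 [ 0.4646 -0.283   0.2014] tilt -0.02 F [ 0.2 -0.4 -0.3] M [-0.15 -0.04  0.05] mm 87.04 gp [ 0.4646 -0.2831  0.2204] [-43.2  25.6  95.    0.1  59.5 -56.4]
[300 249  17  24 351] [307.6 260.5] [ 0.4749 -0.3356  0.0086]
[213 261  18  24 363] [221.3 272.7] [ 0.3929 -0.3684  0.0086]
tcp [ 0.4646 -0.283   0.2014] 103.12069333446875
```

View pics/w5.png

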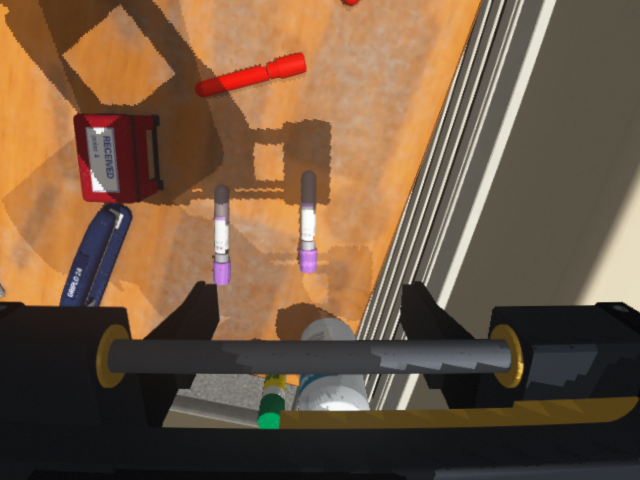

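Run:
```python
from h import *
c=cal('wrist')
for n,b,k in (('A',(308.5,171.5),(308,273)),('B',(221,185.5),(222,285))):
    P=onz(c,*b,.0086);Q=onz(c,*k,.0086); d=P-Q; L=np.linalg.norm(d); d/=L
    print(n,P.round(4),Q.round(4),L,np.degrees(np.arctan2(d[1],d[0])), 'barrel mid',((P+Q)/2+.016*d).round(4))
```

```text
A [ 0.456  -0.2494  0.0086] [ 0.4787 -0.3489  0.0086] 0.10209013916411694 102.86737405016439 barrel mid [ 0.4638 -0.2835  0.0086]
B [ 0.3787 -0.2808  0.0086] [ 0.3961 -0.382   0.0086] 0.10269838935687844 99.70645740968008 barrel mid [ 0.3847 -0.3156  0.0086]
```

>>> play_rows(targets=[[0.4,-0.0008,-0.0005,-0.05,0,0,0],[0.45,0,0,-0.05,0,0,0],[0.45,0,0,-0.05,0,0,0],[0.45,0,0,-0.03,0,0,0],[0.45,0,0,-0.0185,0,0,0],[0.45,0,0,0,0,0,0],[1,0,0,0,0,0,0],[1,0,0,0,0,0,0],[1,0,0,0,0,0,0],[1,0,0,0,0,0,0],[1,0,0,0,0,0,0],[1,0,0,0,0,0,0]])

```text
time_s: 21.52
position: [0.4636, -0.2848, 0.0039]
tcp_rot: [[-0.226, 0.974, 0.001], [0.974, 0.226, 0.001], [0.0, 0.001, -1.0]]
force: [0.1, -0.3, 1.6]
opening: 0.138
```

```bash
python3 st.py
```

```text
21.525 [ 0.4636 -0.2848  0.0039] tilt 0.07 F [ 0.1 -0.3  1.6] M [-0.04  0.02  0.  ] mm 11.96 gp [ 0.4636 -0.2848  0.0229] [-4.340e+01  4.390e+01  1.021e+02  1.000e-01  3.400e+01 -5.660e+01]
```

>>> play_rows(targets=[[1,0,0,0.05,0,0,0],[1,0,0,0.06,0,0,0],[1,0,0,0.06,0,0,0],[1,-0.0009,0.0499,0,0,0,0.1561],[1,-0.0009,0.0499,0,0,0,0.1561],[1,-0.0009,0.0499,0,0,0,0.1561],[1,-0.0009,0.0499,0,0,0,0.1561],[1,-0.0009,0.0499,0,0,0,0.1561],[1,-0.0009,0.0499,0,0,0,0.1561],[1,-0.0009,0.0499,0,0,0,0.1561],[1,-0.0009,0.0499,0,0,0,0.1561],[1,-0.0009,0.0499,0,0,0,0.1561]])

```text
time_s: 23.02
position: [0.455, 0.166, 0.1734]
tcp_rot: [[-0.998, -0.067, -0.001], [-0.067, 0.998, 0.001], [0.001, 0.001, -1.0]]
force: [1.0, -0.6, 0.8]
opening: 0.14
```

>>> play_rows(targets=[[1,0,0,0,0,0,0],[1,0,0,0,0,0,0]])

```text
time_s: 23.28
position: [0.455, 0.1642, 0.1734]
tcp_rot: [[-0.998, -0.062, -0.001], [-0.062, 0.998, 0.0], [0.001, 0.001, -1.0]]
force: [0.3, -0.1, -0.3]
opening: 0.141
```

```bash
python3 st.py; python3 tube.py w6.png
```

```text
23.275 [0.455  0.1642 0.1734] tilt -0.08 F [ 0.3 -0.1 -0.3] M [ 0.04 -0.02 -0.01] mm 12.27 gp [0.455  0.1642 0.1924] [  6.6  23.7 104.9   0.   51.4 -87.1]
[292 374  35  37 944] [309.3 396.4] [0.6502 0.1764 0.0086]
tcp [0.455  0.1642 0.1734] -176.42475233203047
```

View pics/w6.png

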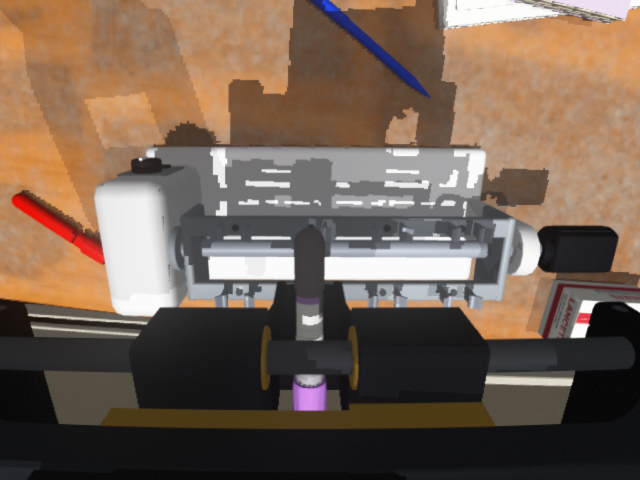

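The crop shows the tube held straight at column 310, cap (310,395) towards the window. The place 0 and 2 rail screws at columns 235 and 387 put place 1 about 1 mm to +y.

>>> play_rows(targets=[[1,0.0003,0.0008,-0.015,0,0,0],[1,0,0,-0.015,0,0,0],[1,0,0,-0.006,0,0,0],[1,0,0,-0.004,0,0,0],[1,0,0,-0.003,0,0,0],[1,0,0,-0.003,0,0,0],[1,0,0,0,0,0,0]])

```text
time_s: 24.2
position: [0.4563, 0.1653, 0.1279]
tcp_rot: [[-0.998, -0.062, 0.001], [-0.062, 0.998, 0.001], [-0.001, 0.001, -1.0]]
force: [0.2, -0.2, 1.7]
opening: 0.141
```

```bash
python3 st.py
```

```text
24.2 [0.4563 0.1653 0.1279] tilt 0.05 F [ 0.2 -0.2  1.7] M [ 0.05 -0.01 -0.04] mm 12.23 gp [0.4563 0.1653 0.1469] [ 6.700e+00  2.820e+01  1.071e+02  1.000e-01  4.460e+01 -8.700e+01]
```

>>> play_rows(targets=[[1,0,0,-0.002,0,0,0],[1,0,0,-0.002,0,0,0],[1,0,0,-0.002,0,0,0],[1,0,0,0,0,0,0]])

```text
time_s: 24.7
position: [0.456, 0.1653, 0.1218]
tcp_rot: [[-0.998, -0.063, -0.0], [-0.063, 0.998, 0.001], [0.0, 0.001, -1.0]]
force: [-0.2, -0.1, 5.3]
opening: 0.139
```

```bash
python3 st.py
```

```text
24.7 [0.456  0.1653 0.1218] tilt -0.01 F [-0.2 -0.1  5.3] M [-0.02  0.01  0.05] mm 12.1 gp [0.456  0.1652 0.1408] [ 6.700e+00  2.890e+01  1.074e+02  1.000e-01  4.370e+01 -8.700e+01]
```

>>> play_rows(targets=[[1,0,0,-0.001,0,0,0],[1,0,0,-0.001,0,0,0],[1,0,0,-0.001,0,0,0],[1,0,0,0,0,0,0]])

```text
time_s: 25.2
position: [0.4561, 0.1653, 0.1214]
tcp_rot: [[-0.998, -0.063, 0.001], [-0.063, 0.998, 0.001], [-0.001, 0.001, -1.0]]
force: [-4.9, -1.0, 27.1]
opening: 0.138
```

```bash
python3 st.py
```

```text
25.2 [0.4561 0.1653 0.1214] tilt 0.07 F [-4.9 -1.  27.1] M [-0.27  0.88 -0.01] mm 12.0 gp [0.4561 0.1653 0.1404] [ 6.700e+00  2.890e+01  1.075e+02  1.000e-01  4.360e+01 -8.700e+01]
```

>>> play_rows(targets=[[0.6,0,0,0.002,0,0,0],[0.6,0,0,0,0,0,0],[0.6,0,0,0,0,0,0],[0.6,0,0,0.03,0,0,0],[0.6,0,0,0.05,0,0,0],[0.6,0,0,0.02,0,0,0]])

```text
time_s: 25.95
position: [0.4567, 0.1654, 0.2224]
tcp_rot: [[-0.998, -0.062, 0.002], [-0.062, 0.998, 0.001], [-0.002, 0.001, -1.0]]
force: [0.4, 0.3, -0.7]
opening: 0.401
```

```bash
python3 st.py
python3 - <<'E'
from h import *
c,im=snap('wrist','w7.png'); cv2.imwrite('pics/w7s.png',cv2.resize(im[110:420,90:550],None,fx=1.7,fy=1.7))
E
```

```text
25.95 [0.4567 0.1654 0.2224] tilt 0.12 F [ 0.4  0.3 -0.7] M [ 0.02 -0.03 -0.03] mm 34.88 gp [0.4567 0.1654 0.2414] [ 6.700e+00  1.950e+01  1.017e+02  1.000e-01  5.870e+01 -8.700e+01]
```

View pics/w7s.png

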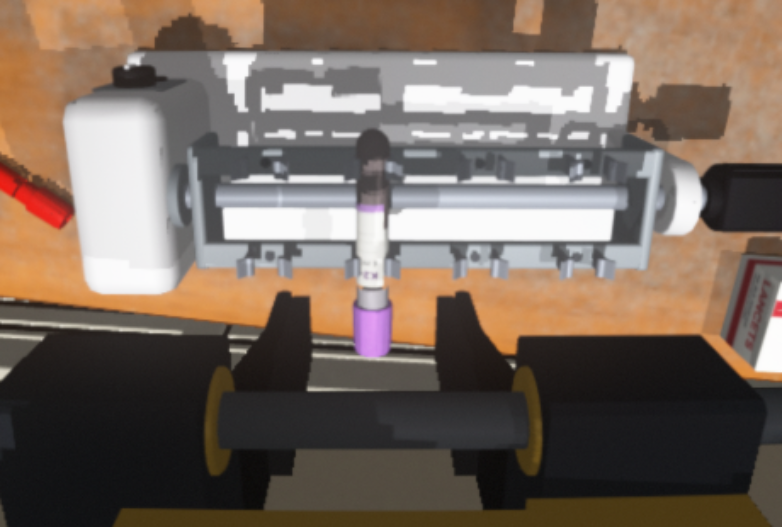

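>>> play_rows(targets=[[0.4,-0.008,-0.0534,0,0,0,-0.1627],[0.4,-0.008,-0.0534,0,0,0,-0.1627],[0.4,-0.008,-0.0534,0,0,0,-0.1627],[0.4,-0.008,-0.0534,0,0,0,-0.1627],[0.4,-0.008,-0.0534,0,0,0,-0.1627],[0.4,-0.008,-0.0534,0,0,0,-0.1627],[0.4,-0.008,-0.0534,0,0,0,-0.1627],[0.4,-0.008,-0.0534,0,0,0,-0.1627],[0.4,-0.008,-0.0534,-0.02,0,0,-0.1627],[0.4,0,0,0,0,0,0],[0.4,0,0,0,0,0,0]])

```text
time_s: 27.38
position: [0.3829, -0.3142, 0.1993]
tcp_rot: [[-0.168, 0.986, -0.001], [0.986, 0.168, 0.004], [0.004, -0.0, -1.0]]
force: [0.9, -0.2, 0.7]
opening: 0.599
```

```bash
python3 st.py; python3 tube.py w8.png
python3 - <<'E'
from h import *
c=cal('wrist'); im=cv2.imread('pics/w8.png')
print('pred cap px',proj(c,[.3929,-.3684,.0086]),'pred bottom',proj(c,[.3787,-.2808,.0086]))
cv2.imwrite('pics/w8s.png',cv2.resize(im[100:340,180:440],None,fx=2,fy=2))
E
```

```text
27.375 [ 0.3829 -0.3142  0.1993] tilt -0.06 F [ 0.9 -0.2  0.7] M [-0.09 -0.03  0.01] mm 52.15 gp [ 0.3829 -0.3143  0.2183] [-5.240e+01  2.230e+01  1.017e+02  1.000e-01  5.620e+01 -6.210e+01]
[302 250  18  26 382] [310.7 262.8] [ 0.3932 -0.3683  0.0086]
tcp [ 0.3829 -0.3142  0.1993] 99.67836762981399
pred cap px [309.88423986 262.8803765 ] pred bottom [310.85123356 173.41096623]
```

View pics/w8s.png

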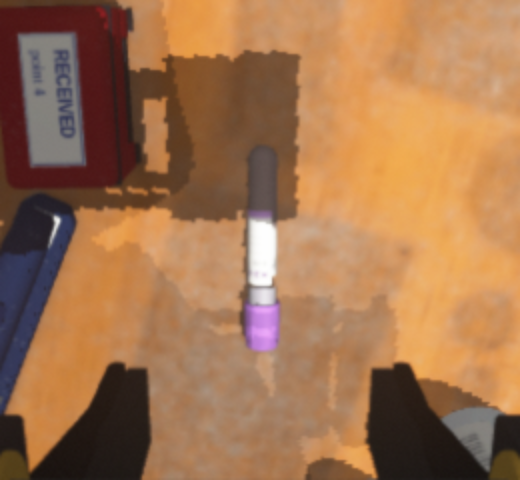

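Tube B lies where it was (cap at (311,263), bottom at (311,173)), with no other lilac tube in view. I'll pick it: target (0.3847, −0.3156).

>>> play_rows(targets=[[0.4,0.0018,-0.0013,-0.05,0,0,0],[0.45,0,0,-0.05,0,0,0],[0.45,0,0,-0.05,0,0,0],[0.45,0,0,-0.03,0,0,0],[0.45,0,0,-0.0158,0,0,0],[0.45,0,0,0,0,0,0],[1,0,0,0,0,0,0],[1,0,0,0,0,0,0],[1,0,0,0,0,0,0],[1,0,0,0,0,0,0],[1,0,0,0,0,0,0],[1,0,0,0,0,0,0]])

```text
time_s: 28.92
position: [0.3856, -0.3168, 0.005]
tcp_rot: [[-0.168, 0.986, 0.001], [0.986, 0.168, 0.0], [0.0, 0.001, -1.0]]
force: [-0.4, 0.6, 3.7]
opening: 0.137
```

```bash
python3 st.py
```

```text
28.925 [ 0.3856 -0.3168  0.005 ] tilt 0.07 F [-0.4  0.6  3.7] M [-0.07  0.12  0.03] mm 11.88 gp [ 0.3855 -0.3168  0.024 ] [-5.230e+01  4.240e+01  1.086e+02  1.000e-01  2.890e+01 -6.210e+01]
```

>>> play_rows(targets=[[1,0,0,0.06,0,0,0],[1,0,0,0.06,0,0,0],[1,0,0,0.06,0,0,0],[1,0.0059,0.052,0,0,0,0.1331],[1,0.0059,0.052,0,0,0,0.1331],[1,0.0059,0.052,0,0,0,0.1331],[1,0.0059,0.052,0,0,0,0.1331],[1,0.0059,0.052,0,0,0,0.1331],[1,0.0059,0.052,0,0,0,0.1331],[1,0.0059,0.052,0,0,0,0.1331],[1,0.0059,0.052,0,0,0,0.1331],[1,0.0059,0.052,0,0,0,0.1331]])

```text
time_s: 30.42
position: [0.4383, 0.1531, 0.1847]
tcp_rot: [[-0.98, 0.198, -0.001], [0.198, 0.98, 0.001], [0.001, 0.001, -1.0]]
force: [0.9, 0.3, -0.6]
opening: 0.145
```

>>> play_rows(targets=[[1,0.0059,0.052,0,0,0,0.1331],[1,0.0059,0.052,0,0,0,0.1331],[1,0,0,0,0,0,0],[1,0,0,0,0,0,0]])

```text
time_s: 30.92
position: [0.4495, 0.2549, 0.1843]
tcp_rot: [[-0.998, -0.062, -0.002], [-0.062, 0.998, 0.0], [0.002, 0.0, -1.0]]
force: [0.3, -1.0, -0.2]
opening: 0.14
```

```bash
python3 st.py; python3 tube.py w9.png
python3 - <<'E'
from h import *
im=cv2.imread('pics/w9.png'); cv2.imwrite('pics/w9s.png',cv2.resize(im[120:430,100:560],None,fx=1.7,fy=1.7))
E
```

```text
30.925 [0.4495 0.2549 0.1843] tilt -0.14 F [ 0.3 -1.  -0.2] M [ 0.04 -0.    0.02] mm 12.21 gp [0.4495 0.2549 0.2033] [ 17.1  25.   99.8   0.1  55.3 -76.5]
[ 292  374   35   37 1002] [308.9 395.5] [0.6525 0.2671 0.0086]
tcp [0.4495 0.2549 0.1843] -176.4318441348735
```

View pics/w9s.png

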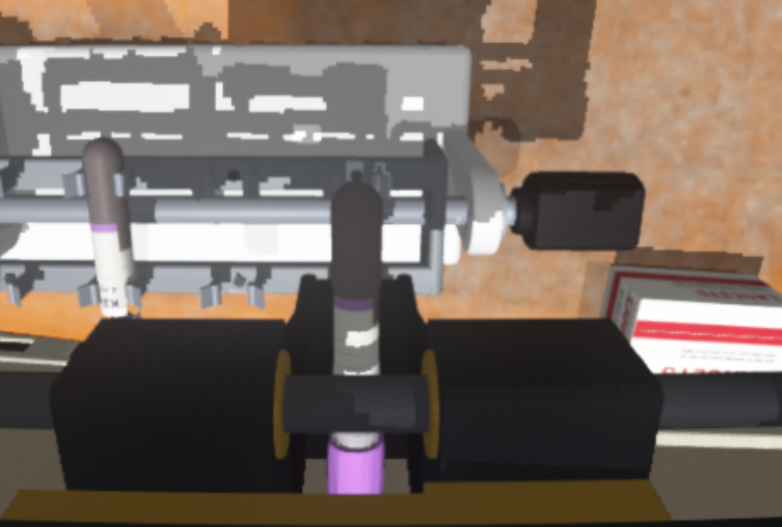

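The held tube (column 356 in the crop) lines up with the place 3 screw at (356,178), and the place 2 screw is at (235,175). Lowering it.

>>> play_rows(targets=[[1,0.0012,0.0002,-0.02,0,0,0],[1,0,0,-0.02,0,0,0],[1,0,0,-0.008,0,0,0],[1,0,0,-0.004,0,0,0],[1,0,0,-0.003,0,0,0],[1,0,0,-0.003,0,0,0],[1,0,0,-0.002,0,0,0],[1,0,0,0,0,0,0]])

```text
time_s: 31.98
position: [0.4522, 0.2555, 0.1248]
tcp_rot: [[-0.998, -0.062, 0.001], [-0.062, 0.998, 0.001], [-0.001, 0.001, -1.0]]
force: [1.1, -0.9, -0.3]
opening: 0.14
```

```bash
python3 st.py
```

```text
31.975 [0.4522 0.2555 0.1248] tilt 0.04 F [ 1.1 -0.9 -0.3] M [-0.09 -0.2   0.04] mm 12.15 gp [0.4522 0.2555 0.1438] [ 1.710e+01  3.050e+01  1.025e+02  1.000e-01  4.700e+01 -7.650e+01]
```

>>> play_rows(targets=[[1,0,0,-0.001,0,0,0],[1,0,0,-0.001,0,0,0],[1,0,0,-0.001,0,0,0],[1,0,0,0,0,0,0]])

```text
time_s: 32.48
position: [0.452, 0.2555, 0.1229]
tcp_rot: [[-0.998, -0.062, 0.0], [-0.062, 0.998, 0.001], [-0.0, 0.001, -1.0]]
force: [-0.8, -1.8, 9.5]
opening: 0.139
```

```bash
python3 st.py
```

```text
32.475 [0.452  0.2555 0.1229] tilt 0.02 F [-0.8 -1.8  9.5] M [-0.23  0.19 -0.02] mm 12.09 gp [0.452  0.2555 0.1419] [ 1.710e+01  3.070e+01  1.026e+02  1.000e-01  4.670e+01 -7.650e+01]
```

>>> play_rows(targets=[[1,0,0,-0.001,0,0,0],[1,0,0,-0.001,0,0,0],[1,0,0,0,0,0,0]])

```text
time_s: 32.85
position: [0.4521, 0.2556, 0.1227]
tcp_rot: [[-0.998, -0.063, 0.001], [-0.063, 0.998, 0.001], [-0.001, 0.001, -1.0]]
force: [-3.0, -2.9, 21.6]
opening: 0.14
```

```bash
python3 st.py
```

```text
32.85 [0.4521 0.2556 0.1227] tilt 0.08 F [-3.  -2.9 21.6] M [-0.48  0.71  0.01] mm 12.21 gp [0.4521 0.2556 0.1417] [ 1.710e+01  3.070e+01  1.026e+02  1.000e-01  4.660e+01 -7.650e+01]
```

>>> play_rows(targets=[[0.6,0,0,0.002,0,0,0],[0.6,0,0,0,0,0,0],[0.6,0,0,0,0,0,0],[0.6,0,0,0.06,0,0,0],[0.3,0,0,0.06,0,0,-0.15],[0,0,0,0.05,0,0,-0.175],[0,0,-0.01,0,0,0,-0.175],[0,0,-0.01,0,0,0,-0.175],[0,0,-0.01,0,0,0,-0.175],[0,0,0,0,0,0,-0.175],[0,0,0,0,0,0,-0.175],[0,0,0,0,0,0,-0.175]])

```text
time_s: 34.35
position: [0.4512, 0.2255, 0.2911]
tcp_rot: [[-0.249, 0.968, -0.001], [0.968, 0.249, 0.001], [0.001, -0.001, -1.0]]
force: [0.2, -0.2, -0.6]
opening: 0.994
```

>>> play_rows(targets=[[0,0,0,0,0,0,-0.175],[0,-0.004,0,0,0,0,-0.025],[0,0,0,0,0,0,0],[0,0,0,0,0,0,0]])

```text
time_s: 34.85
position: [0.4475, 0.2256, 0.2917]
tcp_rot: [[-0.059, 0.998, 0.001], [0.998, 0.059, 0.001], [0.001, 0.001, -1.0]]
force: [-0.1, 0.8, 0.9]
opening: 0.998
```

```bash
python3 st.py
python3 - <<'E'
from h import *
import json
s=bot.read_state();print(np.degrees(np.arctan2(s['tcp_rot'][1,0],s['tcp_rot'][0,0])))
c,im=snap('wrist','w10.png')
json.dump({k:np.array(v).tolist() for k,v in c.items()},open('w10.json','w'))
cv2.imwrite('pics/w10s.png',cv2.resize(im[30:340,220:420],None,fx=3,fy=1.93,interpolation=cv2.INTER_CUBIC))
E
```

```text
34.85 [0.4475 0.2256 0.2917] tilt 0.05 F [-0.1  0.8  0.9] M [-0.04  0.08 -0.03] mm 86.82 gp [0.4474 0.2256 0.3107] [13.9 15.8 94.4  0.  69.7 10.5]
93.40959109411158
```

View pics/w10s.png

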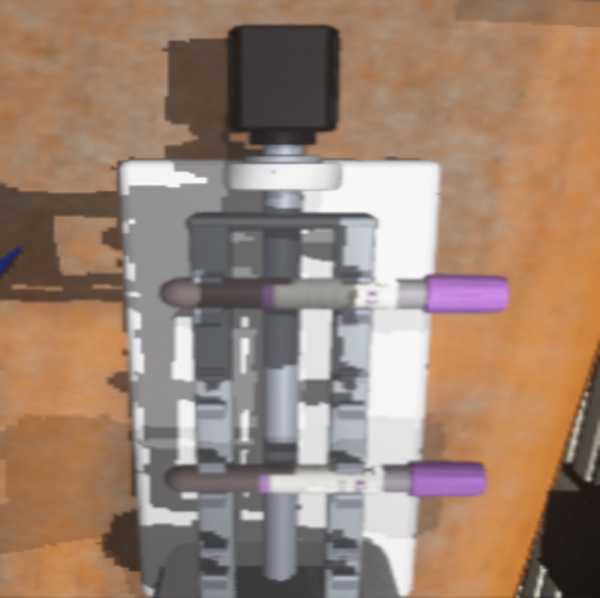

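Both tubes are seated square in places 3 and 1, caps towards the window, with the flat symmetric (230–337 in the crop). Now the rocking rows.

```bash
sed -i 's/YAW=np.radians(3.2)/YAW=np.radians(3.4)/; s/AX=np.array(\[.4448,.345/AX=np.array([.4447,.345/' arc.py
python3 - <<'E'
from arc import *
AX=np.array([.4447,.345,.095]); s=bot.read_state()
p,r=pose(-13.5,AX+[0,0,.1]); q=pose(-13.5,AX)[0]
rows(s['position'],s['tcp_rot'],lin(s['position'],s['tcp_rot'],p,r,4)+lin(p,r,q,r,3))
E
python3 arc.py -13.5 13.5 6
```

```text
[c, 0.0004, 0.0299, -0.0288, 0.0033, -0.0585, 0.0000],
[c, 0.0004, 0.0299, -0.0288, 0.0033, -0.0585, 0.0000],
[c, 0.0004, 0.0299, -0.0288, 0.0033, -0.0585, 0.0000],
[c, 0.0004, 0.0299, -0.0288, 0.0033, -0.0585, 0.0000],
[c, 0.0000, 0.0000, -0.0333, 0.0000, 0.0000, 0.0000],
[c, 0.0000, 0.0000, -0.0333, 0.0000, 0.0000, 0.0000],
[c, 0.0000, 0.0000, -0.0333, 0.0000, 0.0000, 0.0000],
[c, -0.0015, -0.0001, -0.0003, -0.0047, 0.0784, 0.0000],
[c, -0.0015, -0.0001, -0.0002, -0.0047, 0.0784, -0.0000],
[c, -0.0015, -0.0001, -0.0001, -0.0047, 0.0784, 0.0000],
[c, -0.0015, -0.0001, 0.0001, -0.0047, 0.0784, -0.0000],
[c, -0.0015, -0.0001, 0.0002, -0.0047, 0.0784, 0.0000],
[c, -0.0015, -0.0001, 0.0003, -0.0047, 0.0784, -0.0000],
```

>>> play_rows(targets=[[0,0.0004,0.03,-0.0288,0.0033,-0.0585,0],[0,0.0004,0.03,-0.0288,0.0033,-0.0585,0],[0.2,0.0004,0.03,-0.0288,0.0033,-0.0585,0],[0.35,0.0004,0.03,-0.0288,0.0033,-0.0585,0],[0.35,0,0,-0.0333,0,0,0],[0.35,0,0,-0.0333,0,0,0],[0.4,0,0,-0.0333,0,0,0],[0.4,0,0,0,0,0,0],[0.4,0,0,0,0,0,0]])

```text
time_s: 36.02
position: [0.4499, 0.346, 0.0776]
tcp_rot: [[-0.058, 0.97, 0.234], [0.998, 0.057, 0.015], [0.001, 0.235, -0.972]]
force: [0.3, -0.3, 0.2]
opening: 0.604
```

```bash
python3 st.py; python3 arc.py -13.5 0 1 1
```

```text
36.025 [0.4499 0.346  0.0776] tilt 13.55 F [ 0.3 -0.3  0.2] M [-0.12  0.19  0.03] mm 52.53 gp [0.4455 0.3457 0.096 ] [ 29.5  35.7 105.8 -13.1  26.9  37.3]
[c, -0.0008, -0.0007, -0.0010, -0.0010, 0.0012, 0.0009],
--
[c, -0.0044, -0.0003, -0.0005, -0.0140, 0.2352, -0.0000],
```

>>> play_rows(targets=[[1,-0.0008,-0.0007,-0.001,0,0,0],[1,0,0,0,0,0,0],[1,0,0,0,0,0,0],[1,0,0,0,0,0,0],[1,0,0,0,0,0,0],[1,-0.0015,-0.0001,-0.0003,-0.0047,0.0784,0],[1,-0.0015,-0.0001,-0.0002,-0.0047,0.0784,0],[1,-0.0015,-0.0001,-0.0001,-0.0047,0.0784,0],[1,-0.0015,-0.0001,0.0001,-0.0047,0.0784,0],[1,-0.0015,-0.0001,0.0002,-0.0047,0.0784,0],[1,-0.0015,-0.0001,0.0003,-0.0047,0.0784,0],[1,0,0,0,0,0,0]])

```text
time_s: 37.52
position: [0.4404, 0.3446, 0.0766]
tcp_rot: [[-0.057, 0.971, -0.234], [0.998, 0.055, -0.013], [0.0, -0.234, -0.972]]
force: [1.3, -0.1, 8.9]
opening: 0.358
```

```bash
python3 st.py; python3 arc.py -13.5 0 1 6
```

```text
37.525 [0.4404 0.3446 0.0766] tilt -13.51 F [ 1.3 -0.1  8.9] M [-0.23  0.18 -0.04] mm 31.16 gp [0.4448 0.3449 0.0951] [23.9 41.3 89.6  5.4 61.9 17.6]
[c, 0.0015, 0.0001, -0.0000, 0.0045, -0.0785, 0.0004],
[c, 0.0015, 0.0001, -0.0000, 0.0045, -0.0785, 0.0004],
[c, 0.0015, 0.0001, -0.0000, 0.0045, -0.0785, 0.0004],
[c, 0.0015, 0.0001, -0.0000, 0.0045, -0.0785, 0.0004],
[c, 0.0015, 0.0001, -0.0000, 0.0045, -0.0785, 0.0004],
[c, 0.0015, 0.0001, -0.0000, 0.0045, -0.0785, 0.0004],
--
[c, -0.0044, -0.0003, -0.0005, -0.0140, 0.2352, -0.0000],
```

>>> play_rows(targets=[[0.4,0,0,0,0,0,0],[0.4,0,0,0,0,0,0],[0.4,0.0015,0.0001,0.0003,0.0047,-0.0784,0],[0.4,0.0015,0.0001,0.0002,0.0047,-0.0784,0],[0.4,0.0015,0.0001,0.0001,0.0047,-0.0784,0],[0.4,0.0015,0.0001,-0.0001,0.0047,-0.0784,0],[0.4,0.0015,0.0001,-0.0002,0.0047,-0.0784,0],[0.4,0.0015,0.0001,-0.0003,0.0047,-0.0784,0],[0.4,0,0,0,0,0,0],[0.4,0,0,0,0,0,0]])

```text
time_s: 38.78
position: [0.4488, 0.3452, 0.0757]
tcp_rot: [[-0.058, 0.971, 0.233], [0.998, 0.056, 0.014], [0.001, 0.233, -0.972]]
force: [0.6, 0.5, 1.1]
opening: 0.6
```

```bash
python3 st.py; python3 arc.py -13.5 0 1 1; python3 -c "
from h import *
im=bot.capture('side'); cv2.imwrite('pics/s1.png',im)"
```

```text
38.775 [0.4488 0.3452 0.0757] tilt 13.45 F [0.6 0.5 1.1] M [-0.05  0.17  0.  ] mm 52.21 gp [0.4444 0.3449 0.0942] [ 29.5  35.8 106.  -13.1  26.7  37.3]
[c, 0.0003, 0.0001, 0.0008, -0.0005, -0.0005, 0.0011],
--
[c, -0.0044, -0.0003, -0.0005, -0.0140, 0.2352, -0.0000],
```

>>> play_rows(targets=[[1,0.0003,0,0.0008,0,0,0],[1,0,0,0,0,0,0],[1,0,0,0,0,0,0],[1,0,0,0,0,0,0],[1,0,0,0,0,0,0],[1,-0.0015,-0.0001,-0.0003,-0.0047,0.0784,0],[1,-0.0015,-0.0001,-0.0002,-0.0047,0.0784,0],[1,-0.0015,-0.0001,-0.0001,-0.0047,0.0784,0],[1,-0.0015,-0.0001,0.0001,-0.0047,0.0784,0],[1,-0.0015,-0.0001,0.0002,-0.0047,0.0784,0],[1,-0.0015,-0.0001,0.0003,-0.0047,0.0784,0],[1,0,0,0,0,0,0]])

```text
time_s: 40.33
position: [0.4403, 0.3443, 0.0766]
tcp_rot: [[-0.057, 0.971, -0.233], [0.998, 0.056, -0.014], [-0.0, -0.234, -0.972]]
force: [0.8, -0.7, 4.7]
opening: 0.354
```

```bash
python3 st.py; python3 -c "
from h import *
im=bot.capture('side'); cv2.imwrite('pics/s2.png',im)
im=bot.capture('top'); cv2.imwrite('pics/t2.png',im)
b=cv2.imread('pics/s2.png')[160:285,250:430]; a=cv2.imread('pics/t2.png')[190:285,150:330]
cv2.imwrite('pics/rock1.png',np.vstack([cv2.resize(b,None,fx=3,fy=2.4,interpolation=2),cv2.resize(a,None,fx=3,fy=3,interpolation=2)]))"
```

```text
40.325 [0.4403 0.3443 0.0766] tilt -13.5 F [ 0.8 -0.7  4.7] M [-0.15  0.01 -0.03] mm 30.82 gp [0.4448 0.3446 0.0951] [23.9 41.2 89.7  5.4 61.9 17.6]
```

View pics/rock1.png

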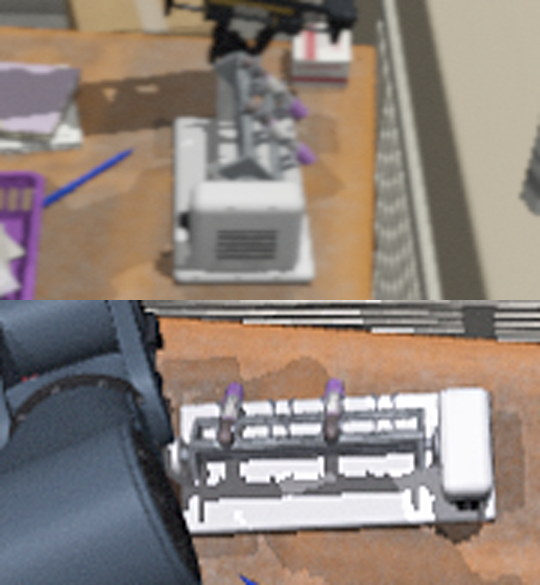

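The loaded row is tipped to the window with caps down, tubes still clipped. Now towards myself.

>>> play_rows(targets=[[1,0.0015,0.0001,-0.0003,0.0047,-0.0784,0],[1,0.0015,0.0001,-0.0002,0.0047,-0.0784,0],[1,0.0015,0.0001,-0.0001,0.0047,-0.0784,0],[1,0.0015,0.0001,0.0001,0.0047,-0.0784,0],[1,0.0015,0.0001,0.0002,0.0047,-0.0784,0],[1,0.0015,0.0001,0.0003,0.0047,-0.0784,0],[1,0,0,0,0,0,0],[0.4,0,0,0,0,0,0],[0.4,0,0,0,0,0,0]])

```text
time_s: 41.55
position: [0.4478, 0.3448, 0.0764]
tcp_rot: [[-0.058, 0.971, 0.232], [0.998, 0.057, 0.014], [0.0, 0.232, -0.973]]
force: [0.0, 0.4, -0.2]
opening: 0.503
```

```bash
python3 st.py; python3 arc.py 13.5 0 1 6
```

```text
41.55 [0.4478 0.3448 0.0764] tilt 13.42 F [ 0.   0.4 -0.2] M [-0.13  0.19 -0.01] mm 43.72 gp [0.4434 0.3445 0.0949] [ 29.5  35.7 106.1 -13.2  26.7  37.3]
[c, -0.0013, -0.0000, 0.0000, -0.0046, 0.0782, 0.0002],
[c, -0.0013, -0.0000, 0.0000, -0.0046, 0.0782, 0.0002],
[c, -0.0013, -0.0000, 0.0000, -0.0046, 0.0782, 0.0002],
[c, -0.0013, -0.0000, 0.0000, -0.0046, 0.0782, 0.0002],
[c, -0.0013, -0.0000, 0.0000, -0.0046, 0.0782, 0.0002],
[c, -0.0013, -0.0000, 0.0000, -0.0046, 0.0782, 0.0002],
--
[c, 0.0044, 0.0003, -0.0005, 0.0140, -0.2352, -0.0000],
```

>>> play_rows(targets=[[0.4,-0.0013,0,-0.0003,-0.0047,0.0784,0],[0.4,-0.0013,0,-0.0002,-0.0047,0.0784,0],[0.4,-0.0013,0,-0.0001,-0.0047,0.0784,0],[0.4,-0.0013,0,0.0001,-0.0047,0.0784,0],[0.4,-0.0013,0,0.0002,-0.0047,0.0784,0],[0.4,-0.0013,0,0.0003,-0.0047,0.0784,0],[0.4,0,0,0,0,0,0],[1,0,0,0,0,0,0],[1,0,0,0,0,0,0],[1,0,0,0,0,0,0],[1,0,0,0,0,0,0],[1,0,0,0,0,0,0]])

```text
time_s: 43.05
position: [0.4404, 0.3449, 0.0766]
tcp_rot: [[-0.058, 0.971, -0.234], [0.998, 0.056, -0.014], [-0.0, -0.234, -0.972]]
force: [-1.7, 0.2, 0.3]
opening: 0.356
```

>>> play_rows(targets=[[1,0.0015,0.0001,-0.0003,0.0047,-0.0784,0],[1,0.0015,0.0001,-0.0002,0.0047,-0.0784,0],[1,0.0015,0.0001,-0.0001,0.0047,-0.0784,0],[1,0.0015,0.0001,0.0001,0.0047,-0.0784,0],[1,0.0015,0.0001,0.0002,0.0047,-0.0784,0],[1,0.0015,0.0001,0.0003,0.0047,-0.0784,0],[1,0,0,0,0,0,0],[0.4,0,0,0,0,0,0],[0.4,0,0,0,0,0,0]])

```text
time_s: 44.18
position: [0.4505, 0.3456, 0.0766]
tcp_rot: [[-0.058, 0.971, 0.233], [0.998, 0.056, 0.014], [0.001, 0.234, -0.972]]
force: [0.3, -0.1, 0.8]
opening: 0.505
```

```bash
python3 st.py; python3 arc.py 13.5 0 1 6|head -1
```

```text
44.175 [0.4505 0.3456 0.0766] tilt 13.49 F [ 0.3 -0.1  0.8] M [-0.06  0.22 -0.03] mm 43.9 gp [0.446  0.3453 0.0951] [ 29.4  35.8 105.8 -13.1  26.9  37.2]
[c, -0.0017, -0.0001, -0.0000, -0.0047, 0.0784, 0.0003],
```

φ ≈ 0. Next stroke.

>>> play_rows(targets=[[0.4,-0.0017,-0.0001,-0.0003,-0.0047,0.0784,0],[0.4,-0.0017,-0.0001,-0.0002,-0.0047,0.0784,0],[0.4,-0.0017,-0.0001,-0.0001,-0.0047,0.0784,0],[0.4,-0.0017,-0.0001,0.0001,-0.0047,0.0784,0],[0.4,-0.0017,-0.0001,0.0002,-0.0047,0.0784,0],[0.4,-0.0017,-0.0001,0.0003,-0.0047,0.0784,0],[0.4,0,0,0,0,0,0],[1,0,0,0,0,0,0],[1,0,0,0,0,0,0],[1,0,0,0,0,0,0],[1,0,0,0,0,0,0],[1,0,0,0,0,0,0]])

```text
time_s: 45.68
position: [0.4403, 0.345, 0.0764]
tcp_rot: [[-0.058, 0.971, -0.232], [0.998, 0.057, -0.014], [-0.0, -0.232, -0.973]]
force: [2.7, 0.2, -2.8]
opening: 0.362
```

>>> play_rows(targets=[[1,0.0015,0.0001,-0.0003,0.0047,-0.0784,0],[1,0.0015,0.0001,-0.0002,0.0047,-0.0784,0],[1,0.0015,0.0001,-0.0001,0.0047,-0.0784,0],[1,0.0015,0.0001,0.0001,0.0047,-0.0784,0],[1,0.0015,0.0001,0.0002,0.0047,-0.0784,0],[1,0.0015,0.0001,0.0003,0.0047,-0.0784,0],[1,0,0,0,0,0,0],[0.4,0,0,0,0,0,0],[0.4,0,0,0,0,0,0]])

```text
time_s: 46.8
position: [0.4479, 0.3452, 0.0765]
tcp_rot: [[-0.058, 0.971, 0.231], [0.998, 0.056, 0.013], [-0.0, 0.232, -0.973]]
force: [-1.1, 0.7, -0.3]
opening: 0.503
```

```bash
python3 st.py; python3 arc.py 13.5 0 1 6|head -1
```

```text
46.8 [0.4479 0.3452 0.0765] tilt 13.39 F [-1.1  0.7 -0.3] M [-0.09  0.22 -0.07] mm 43.78 gp [0.4435 0.3449 0.095 ] [ 29.5  35.7 106.  -13.1  26.9  37.4]
[c, -0.0013, -0.0001, 0.0000, -0.0045, 0.0781, 0.0003],
```

>>> play_rows(targets=[[0.4,-0.0013,-0.0001,-0.0003,-0.0047,0.0784,0],[0.4,-0.0013,-0.0001,-0.0002,-0.0047,0.0784,0],[0.4,-0.0013,-0.0001,-0.0001,-0.0047,0.0784,0],[0.4,-0.0013,-0.0001,0.0001,-0.0047,0.0784,0],[0.4,-0.0013,-0.0001,0.0002,-0.0047,0.0784,0],[0.4,-0.0013,-0.0001,0.0003,-0.0047,0.0784,0],[0.4,0,0,0,0,0,0],[1,0,0,0,0,0,0],[1,0,0,0,0,0,0],[1,0,0,0,0,0,0],[1,0,0,0,0,0,0],[1,0,0,0,0,0,0]])

```text
time_s: 48.3
position: [0.4405, 0.3449, 0.0766]
tcp_rot: [[-0.058, 0.971, -0.234], [0.998, 0.056, -0.014], [-0.001, -0.234, -0.972]]
force: [-1.6, -0.2, 1.3]
opening: 0.355
```

>>> play_rows(targets=[[1,0.0015,0.0001,-0.0003,0.0047,-0.0784,0],[1,0.0015,0.0001,-0.0002,0.0047,-0.0784,0],[1,0.0015,0.0001,-0.0001,0.0047,-0.0784,0],[1,0.0015,0.0001,0.0001,0.0047,-0.0784,0],[1,0.0015,0.0001,0.0002,0.0047,-0.0784,0],[1,0.0015,0.0001,0.0003,0.0047,-0.0784,0],[1,0,0,0,0,0,0],[1,0,0,0,0,0,0]])

```text
time_s: 49.3
position: [0.4493, 0.3454, 0.0766]
tcp_rot: [[-0.058, 0.971, 0.232], [0.998, 0.056, 0.014], [0.0, 0.232, -0.973]]
force: [-3.7, 0.5, 2.5]
opening: 0.354
```

```bash
python3 st.py
python3 - <<'E'
from h import *
from scipy.spatial.transform import Rotation as Ro
# check rock angle: cap centroids in top+side triangulated
def caps(n):
    c=cal(n); im=bot.capture(n); cv2.imwrite('pics/%s_m.png'%n,im); g=cv2.cvtColor(im,cv2.COLOR_BGR2HSV)
    m=cv2.inRange(g,(125,50,60),(158,255,255)); 
    # restrict to projected mixer region
    k=proj(c,[.45,.18,.1]); mm=np.zeros_like(m); cv2.circle(mm,tuple(int(v) for v in k),75,255,-1); m&=mm
    N,l,st,ce=cv2.connectedComponentsWithStats(m)
    return c,[(st[i,4],ce[i]) for i in range(1,N) if st[i,4]>10]
for n in ('top','side'):
    c,L=caps(n)
    for a,p in L: print(n,a,p.round(1))
    # prediction for angles
    for ph in (-40,-54,-60):
        for d in (.0675,-.0225):
            t=np.radians(ph); b=np.radians(3.4)
            C=np.array([.4541,.1865,.095])+d*np.array([-np.sin(b),np.cos(b),0])
            X=np.array([np.cos(b),np.sin(b),0])
            q=C+X*(np.cos(t)*.051+np.sin(t)*.0306)+np.array([0,0,1])*(-np.sin(t)*.051+np.cos(t)*.0306)
            print('  pred',ph,d,proj(c,q).round(1))
E
```

```text
49.3 [0.4493 0.3454 0.0766] tilt 13.4 F [-3.7  0.5  2.5] M [-0.01  0.36 -0.  ] mm 30.78 gp [0.4449 0.3452 0.0951] [ 29.5  35.7 105.8 -13.   26.9  37.2]
top 62 [259.2 234.2]
top 65 [223.6 235.8]
top 93 [280.3 308.7]
  pred -40 0.0675 [224.8 230.2]
  pred -40 -0.0225 [260.2 228.5]
  pred -54 0.0675 [224.8 235.6]
  pred -54 -0.0225 [260.3 233.8]
  pred -60 0.0675 [224.9 238. ]
  pred -60 -0.0225 [260.4 236.2]
side 72 [331.2 179. ]
side 60 [332.4 198.5]
side 99 [260.9 238.1]
  pred -40 0.0675 [336.1 181. ]
  pred -40 -0.0225 [337.8 199.9]
  pred -54 0.0675 [331.  180.1]
  pred -54 -0.0225 [332.4 198.9]
  pred -60 0.0675 [328.8 180. ]
  pred -60 -0.0225 [330.  198.8]
```

Row confirmed at −54° by the cap pixels. Now back to level.

>>> play_rows(targets=[[1,-0.0015,-0.0001,-0.0003,-0.0047,0.0784,0],[1,-0.0015,-0.0001,-0.0002,-0.0047,0.0784,0],[1,-0.0015,-0.0001,-0.0001,-0.0047,0.0784,0],[1,-0.0015,-0.0001,0.0001,-0.0047,0.0784,0],[1,-0.0015,-0.0001,0.0002,-0.0047,0.0784,0],[1,-0.0015,-0.0001,0.0003,-0.0047,0.0784,0],[1,0,0,0,0,0,0],[0.4,0,0,0,0,0,0],[0.4,0,0,0,0,0,0]])

```text
time_s: 50.52
position: [0.4416, 0.3448, 0.0763]
tcp_rot: [[-0.058, 0.971, -0.232], [0.998, 0.056, -0.014], [-0.0, -0.232, -0.973]]
force: [-1.1, -0.9, 0.0]
opening: 0.499
```

>>> play_rows(targets=[[0.4,0.0015,0.0001,-0.0003,0.0047,-0.0784,0],[0.4,0.0015,0.0001,-0.0002,0.0047,-0.0784,0],[0.4,0.0015,0.0001,-0.0001,0.0047,-0.0784,0],[0.4,0.0015,0.0001,0.0001,0.0047,-0.0784,0],[0.4,0.0015,0.0001,0.0002,0.0047,-0.0784,0],[0.4,0.0015,0.0001,0.0003,0.0047,-0.0784,0],[0.4,0,0,0,0,0,0]])

```text
time_s: 51.4
position: [0.4484, 0.3452, 0.0762]
tcp_rot: [[-0.06, 0.971, 0.231], [0.998, 0.058, 0.013], [-0.001, 0.231, -0.973]]
force: [-0.8, 0.0, -0.9]
opening: 0.598
```

```bash
python3 st.py; python3 arc.py -13.5 0 1 1|head -1
```

```text
51.4 [0.4484 0.3452 0.0762] tilt 13.35 F [-0.8  0.  -0.9] M [-0.07  0.25 -0.04] mm 52.0 gp [0.444  0.3449 0.0947] [ 29.5  35.7 105.9 -13.1  26.9  37.1]
[c, 0.0007, 0.0001, 0.0003, 0.0009, -0.0022, -0.0004],
```

>>> play_rows(targets=[[1,0.0006,0,0.0003,0,0,0],[1,0,0,0,0,0,0],[1,0,0,0,0,0,0],[1,0,0,0,0,0,0],[1,0,0,0,0,0,0],[1,-0.0015,-0.0001,-0.0003,-0.0047,0.0784,0],[1,-0.0015,-0.0001,-0.0002,-0.0047,0.0784,0],[1,-0.0015,-0.0001,-0.0001,-0.0047,0.0784,0],[1,-0.0015,-0.0001,0.0001,-0.0047,0.0784,0],[1,-0.0015,-0.0001,0.0002,-0.0047,0.0784,0],[1,-0.0015,-0.0001,0.0003,-0.0047,0.0784,0],[1,0,0,0,0,0,0]])

```text
time_s: 52.9
position: [0.4403, 0.3448, 0.0764]
tcp_rot: [[-0.057, 0.969, -0.239], [0.998, 0.055, -0.014], [-0.0, -0.239, -0.971]]
force: [-4.3, 2.1, 0.8]
opening: 0.358
```

>>> play_rows(targets=[[0.3,0,0,0,0,0,0],[0,0,0,0,0,0,0],[0,0,0,0,0,0,0],[0,0,0,0.03,0.007,-0.118,0],[0,0,0,0.04,0.007,-0.118,0],[0,0.002,0,0.05,0,0,0],[0,0.002,-0.03,0.05,0,0,0],[0,0.003,-0.0425,0.045,0,0,0],[0,0,-0.0475,0,0,0,0],[0,0,0,0,0,0,0],[0,0,0,0,0,0,0]])

```text
time_s: 54.28
position: [0.4486, 0.225, 0.2919]
tcp_rot: [[-0.057, 0.998, 0.001], [0.998, 0.057, 0.0], [0.0, 0.001, -1.0]]
force: [-0.1, 0.8, -0.2]
opening: 0.998
```

```bash
python3 st.py
python3 - <<'E'
from h import *
import json
c,im=snap('wrist','w11.png'); o=json.load(open('w10.json')); o={k:np.array(v) for k,v in o.items()}
ref=cv2.imread('pics/w10.png')
def meas(c,im):
    g=cv2.cvtColor(im,cv2.COLOR_BGR2HSV); m=cv2.inRange(g,(125,50,60),(158,255,255))
    N,l,st,ce=cv2.connectedComponentsWithStats(m)
    for i in range(1,N):
        if st[i,4]>100 and 330<ce[i][0]<420 and 100<ce[i][1]<330: print('cap',st[i],ce[i].round(1),onz(c,*ce[i],.1256).round(4))
    gr=cv2.cvtColor(im,cv2.COLOR_BGR2GRAY)
    for y in (.335,.345,.355):
        u0,v0=proj(c,[.4447,y,.1055]).round(1); p=gr[int(v0)-1:int(v0)+2,int(u0)-22:int(u0)+23].mean(0).round().astype(int); print(u0,int(u0)-22,p.tolist())
meas(o,ref); meas(c,im)
for ph in (-3,0,3):
    t=np.radians(ph); b=np.radians(3.4)
    for d in (.0675,-.0225):
        C=np.array([.4541,.1865,.095])+d*np.array([-np.sin(b),np.cos(b),0]); X=np.array([np.cos(b),np.sin(b),0])
        q=C+X*(np.cos(t)*.051+np.sin(t)*.0306)+np.array([0,0,1])*(-np.sin(t)*.051+np.cos(t)*.0306); print(ph,d,proj(c,q).round(1))
E
```

```text
54.275 [0.4486 0.225  0.2919] tilt 0.07 F [-0.1  0.8 -0.2] M [-0.1   0.01  0.05] mm 86.83 gp [0.4486 0.2249 0.3109] [13.9 15.9 94.3 -0.  69.7 10.6]
cap [362 172  28  20 507] [374.8 182. ] [0.5022 0.258  0.1256]
cap [357 269  25  18 411] [368.5 278. ] [0.5064 0.1676 0.1256]
313.8 291 [75, 74, 74, 73, 63, 42, 36, 33, 35, 45, 57, 59, 58, 59, 58, 59, 59, 59, 59, 59, 60, 59, 60, 60, 61, 61, 60, 62, 61, 63, 62, 62, 61, 63, 62, 63, 61, 51, 41, 44, 49, 77, 122, 140, 140]
314.6 292 [75, 74, 74, 66, 41, 37, 33, 36, 47, 56, 58, 58, 58, 58, 58, 57, 58, 59, 58, 58, 58, 58, 58, 60, 60, 59, 59, 60, 60, 60, 60, 61, 61, 61, 62, 60, 50, 39, 36, 39, 60, 108, 130, 131, 133]
315.3 293 [74, 73, 65, 43, 38, 32, 35, 46, 55, 57, 57, 57, 57, 58, 58, 58, 58, 59, 58, 58, 58, 59, 59, 59, 59, 58, 59, 60, 59, 60, 59, 61, 60, 61, 60, 53, 41, 36, 42, 53, 107, 131, 134, 136, 137]
cap [360 171  28  20 503] [373.6 181. ] [0.5024 0.2579 0.1256]
cap [355 268  26  18 417] [367.5 276.9] [0.5065 0.1678 0.1256]
312.2 290 [76, 75, 74, 67, 48, 37, 40, 35, 43, 57, 59, 59, 59, 59, 60, 60, 59, 60, 60, 60, 60, 61, 61, 61, 61, 62, 62, 62, 62, 62, 62, 62, 63, 63, 63, 63, 56, 45, 40, 43, 57, 112, 141, 142, 139]
312.9 290 [75, 75, 75, 70, 52, 36, 35, 34, 42, 56, 58, 57, 59, 58, 58, 58, 59, 59, 59, 59, 59, 59, 58, 60, 59, 60, 59, 60, 59, 61, 62, 62, 61, 62, 62, 61, 57, 46, 38, 45, 48, 83, 120, 131, 133]
313.6 291 [73, 72, 65, 44, 36, 32, 34, 42, 56, 57, 57, 57, 58, 58, 59, 59, 59, 58, 58, 59, 58, 59, 59, 60, 59, 59, 60, 60, 60, 60, 60, 60, 61, 60, 60, 56, 43, 37, 43, 46, 75, 117, 134, 135, 136]
-3 0.0675 [370.5 182.5]
-3 -0.0225 [365.9 278.7]
0 0.0675 [371.9 182. ]
0 -0.0225 [367.3 277.5]
3 0.0675 [373.2 181.5]
3 -0.0225 [368.5 276.4]
```

```bash
python3 -c "
from rig import bot
print(bot.hand_in())"
```

```text
the job is handed in; nothing more can be done
None
```

I levelled the row, snapped both lilac-capped tubes into places 1 and 3, rocked the row both ways and handed the job in at about 54 s of the 210 s. The red look-alikes were left alone.

- **Finding and levelling the row:** the finger widths put the row 62 to 68 degrees over towards the window, and the readings did not quite agree, probably because the opening reads about 0.8 mm small. My first turn overshot by about 6 degrees; the wrist picture showed it and I corrected it.
- **Seating the tubes:** only two lilac tubes were on the desk. Each was pushed down to a hard stop (27 N and 22 N), with its axis at about 126 mm. A picture from above showed both square in the clips, caps towards the window.
- **Rocking:** I went to +54 degrees towards the window, then −54 degrees towards myself, then back to level, regripping between strokes. The cap pixels fitted −54 degrees; the +54 rests on the tool's angle and one picture.
- **Last checks:** the cap positions matched those before rocking to within 0.2 mm. The flat was symmetric again to about 1–2 degrees. These final checks were numeric only, as my picture views were used up. I did not re-check the carton at the end, but no move went near it. No check failed.

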